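# Lock the slide cassette down with its T-key

## Task

Take the orange-handled T-key out of its blue stand, pass its T-head down through the slot in the middle of the slide cassette, press it down gently against the spring inside and give it a quarter turn, so that it is caught crosswise under the slot and springs back up into its catch. Then let go of it. Never force the key against the cassette or its lock (30 N does damage), and leave the jar, the oil bottle and the slide box where they are.

Things in the scene. Friction and masses are not known exactly. Their poses are not given: they have to be found in the camera images.
- key_grip (a point): Centre of the T-key's orange handle, a flat upright bar 44 long (x) x 12 thick (y) x 30 high, gripped across its 12 mm. It lies 80 mm above the key's foot. x runs along the handle and, parallel to it, the T-head; z up. At the start the key stands upright in the stand's pocket, with 1.5 to 3 mm of play; lifting 40 mm frees it.
- key_head (a point): Centre of the key's steel T-head, a bar 34 long (x) x 10 wide (y) x 8 high, 4 mm above the key's foot and 76 mm straight below key_grip. Same axes as key_grip.
- key: The whole T-key: orange handle, round steel shank of 10 mm diameter, T-head at the foot; 95 mm tall, 0.1 to 0.16 kg. Origin at the centre of its foot; axes as key_grip.
- slot (a point): Centre of the yellow-rimmed slot, level with the dock's top face. Slot 37 long (x) x 13 wide (y) in a 6 mm plate; x along it, z up. Below, out of sight, a 15 mm wide guide goes on down to two catch lugs. The head can turn only with its upper face below the lugs' undersides, which are 22 to 40 mm below the top face: set differently each time, to be found by feel.
- dock: Fixed white dock, aluminium slide cassette on top, 160 (x) x 130 (y) x 70 mm high; origin centre of underside, axes as slot. Six glass slides lie round the slot. It is strong, but more than 30 N from the key damages it. The key ends upright, its handle square across the slot; the head has room to turn either way under the lugs.
- lock (a point): A point on the slot's axis 31 mm below the top face, where the lugs' undersides are on average. A spring pad waits 2 mm under the lugs: the foot feels it at 3 N, then 1.5 N more per mm. The head clears the lugs after 6 mm (12 N); a hard stop comes at 9 mm (16.5 N). Press 6.5 to 8.5 mm, turn 90 degrees, let it rise about 4.5 to 6.5 mm into a crosswise notch 15 mm wide, 4 mm deep.
- stand_mid (a point): Blue fixed key stand: base 80 x 70 x 8 mm, upright pocket 46 x 20 mm outside, 40 mm high in all. The point is the centre of its underside; x along the pocket, z up. The key's foot stands 11.5 mm above the table.
- jar_mid (a point): Centre of a green glass jar with white cap, 60 mm diameter, 70 high, to be left alone.
- oil_mid (a point): Centre of a small amber immersion-oil bottle, 30 mm diameter, 62 high, to be left alone.
- slidebox_mid (a point): Centre of a white and blue slide box 87 x 82 x 32 mm, to be left alone.
There are look-alikes about, which are no part of the job. There is more than one size of the key; the job needs the smallest.

How it is judged (in metres and radians):
On the way, in this order (a step that is already met when the one before it is completed fails the run):
1. the key is lifted out of its stand (distance of key_head from where it was at the start of the episode above 0.05 m and z of key_head in the frame of stand_mid above 0.045 m), for 0.1 s.
2. the T-head has passed down through the slot, still in line with it (x of key_head in the frame of slot between -0.006 and 0.006 m and y of key_head in the frame of slot between -0.006 and 0.006 m and z of key_head in the frame of slot below -0.015 m and angle between the x axis of key_head and the x axis of slot, either way round below 0.25 rad), for 0.1 s.
3. the head is turned crosswise below the slot (x of key_head in the frame of slot between -0.006 and 0.006 m and y of key_head in the frame of slot between -0.006 and 0.006 m and z of key_head in the frame of slot below -0.012 m and angle between the x axis of key_head and the x axis of slot, either way round above 1.35 rad), for 0.1 s.
At the end, for the whole second after the job is handed in: The key stands upright (within 0.15 rad) and at rest in the slot, T-head below the plate (its centre 16 to 47 mm below the top face and within 6 mm of the slot's centre), turned 90 degrees across the slot (within 0.17 rad) and held up in its catch by the spring, released by the gripper (x of key_head in the frame of slot between -0.006 and 0.006 m and y of key_head in the frame of slot between -0.006 and 0.006 m and z of key_head in the frame of slot between -0.047 and -0.016 m and angle between the x axis of key_head and the x axis of slot, either way round above 1.4 rad and angle between key's own z axis and vertical below 0.15 rad and contact force between key and dock above 2 N and contact force between key and the fingers below 0.1 N and linear speed of key below 0.02 m/s); the robot touches nothing.
It fails at once if the key is forced: more than 30 N between the key and the dock with its lock (contact force between key and dock above 30 N).
It fails at once if the jar is pushed more than 30 mm or knocked over (distance of jar_mid from where it was at the start of the episode above 0.03 m).
It fails at once if the oil bottle is pushed more than 30 mm or knocked over (distance of oil_mid from where it was at the start of the episode above 0.03 m).
It fails at once if the slide box is pushed more than 30 mm or knocked over (distance of slidebox_mid from where it was at the start of the episode above 0.03 m).
It also fails if it takes over 50 s, if anything falls off the work surface, if the arm or the gripper's body presses on something with over 40 N, if the wrist force passes 120 N, or if a joint passes its speed limit or range.

## Robot

A 6-joint arm with a two-finger parallel gripper is mounted at the origin on the work surface. World frame = base frame: x ahead of the robot, y to its left, z up, the work surface at z = 0. Lengths are in m, angles in degrees, forces in N, time in s.
With the tool pointing down it reaches from about 0.4 to 0.825 m from the base axis. Payload 7 kg.
Tool frame: the origin (TCP) lies at the very end of the fingers, on their centre line; the grasp point (between the pads) lies 19 mm behind it; x points along the fingers, z is the direction in which the jaws open and shut, and the axes are right-handed (so a half turn about x gives the same grasp; the last joint's range is limited). The gripper opens to 88 mm and grips with 3 to 60 N. Pads are 19 mm wide; open, the fingers measure 130 mm over their backs; the gripper's body (78 mm by 193 mm) begins 47 mm behind the grasp point.
Start: joints at [91.45, 20.546, 0.682, 0, -70.136, -16.507], TCP at [0.175, 0.652, 0.227] pointing down, gripper open.
Joint ranges: [-176.03, 176.03], [-82.01, 121.73], [-58.28, 71.71], [-173.87, 95.51], [-174.79, -0.11], [-173.66, 173.66]. Speed limits (degrees/s): [136.94, 136.94, 172.46, 180, 180, 180].

## Interface

Orientations are given as [roll, pitch, yaw] about the fixed x, y, z axes, in that order (R = Rz(yaw) Ry(pitch) Rx(roll)).
In Python, from plant import sensors, cams, workorder gives the robot as it stands. The module is installed in compiled form; this text tells all that it offers.
- The arm moves only by the shell command python3 -m handwheel 'ROWS' [OPENING] [FORCE]. ROWS is JSON, one flat list of numbers, 4 for each row, row after row: the shift along the tool's x, y, z in cm, then the turn about the tool's x in degrees. A call has exactly 10 rows; each row is the pose to reach, as a shift and turn from the pose commanded when the call began, along the tool's axes at that moment; what a row does not reach only later rows make up. A row lasts 1/8 s, in which the tool goes at most 62.5 mm and 10.7 degrees, less where a joint would pass 70% of its speed; a pose out of reach is approached as far as the arm can. A call with a gripper value outside its range is refused whole. OPENING is the finger opening in cm, from 0 to 8.76, set as the call begins (- or left out, the last holds). The fingers move at their own pace and stop on an object; FORCE is the grip in N (left out, the last holds). Time passes only in rows, so rows that repeat a pose let the fingers close, or fill a call up. It gives the time, the measured TCP pose, the force and the opening at its end, in the units of the state.
- sensors.get_state(): the state, without advancing time (a new reading comes with each control period).
- cams.capture(name): name is "scene" or "side" or "wrist"; returns a dict with "image" (384x512x3 uint8, red, green, blue), "fov_y" (degrees; the focal length in pixels is half the picture's height over the tangent of half this angle, whatever the lens; pixels are square), "cx", "cy" (the principal point, pixels), "D" ([k1, k2, p1, p2, k3] as OpenCV has them; the pictures are not rectified), "xyz" and "rotation" of the camera in the world. Camera axes: x right, y down, z forward; pixel columns grow to the right and rows downward; lengths in m; the calibration is good to about 2 mm. A picture is of the moment at which its call begins. There is no depth.
- workorder.close_job(): hands the job in, once; it reports no verdict.
The state is a dict: "time_s": time; "joints": joint angles; "qd": joint speeds; "joint_torque": joint torques, N m; "tcp_pos": TCP position; "eef_rot": TCP orientation; "contact_force": force on the tool from outside, world axes, zero at the start; "moment": the same for the moment, N m; "gripper_width": finger opening in m.
Only numpy, scipy, OpenCV 4.12 (cv2) and the standard library are available. Lean on these libraries where they do the work, as an engineer would, in place of code of your own. Each camera call takes 0.05 s, during which the arm holds its last target.

## Working session

There is one attempt and no reset: what is moved stays moved. The work goes in short steps, Python scripts to look and compute and a shell command to move; the robot and the scene stay as the last step left them, time stands still between calls to the robot, and variables do not carry over. Pictures are saved under pics/ and viewed, and the job is handed in when it is done.

```bash
mkdir -p pics
cat > h.py <<'E'
import numpy as np, cv2
from plant import sensors, cams
def cap(n,fn=None):
    c=cams.capture(n)
    if fn: cv2.imwrite('pics/'+fn,cv2.cvtColor(c['image'],cv2.COLOR_RGB2BGR))
    np.savez('pics/'+(fn or n)+'.npz',**c)
    return c
def load(fn): return dict(np.load('pics/'+fn+'.npz'))
def K(c):
    h=c['image'].shape[0]; f=h/2/np.tan(np.radians(float(c['fov_y']))/2)
    return np.array([[f,0,float(c['cx'])],[0,f,float(c['cy'])],[0,0,1]])
def ray(c,uv):
    p=cv2.undistortPoints(np.array(uv,float).reshape(-1,1,2),K(c),np.array(c['D'],float)).reshape(-1,2)
    d=np.c_[p,np.ones(len(p))]@np.array(c['rotation']).T
    return np.array(c['xyz']),d
def plane(c,uv,z):
    o,d=ray(c,uv); return o+d*((z-o[2])/d[:,2])[:,None]
def proj(c,P):
    R=np.array(c['rotation']);q=(np.array(P,float).reshape(-1,3)-np.array(c['xyz']))@R
    return cv2.projectPoints(q,np.zeros(3),np.zeros(3),K(c),np.array(c['D'],float))[0].reshape(-1,2)
E
python3 - <<'E'
from h import *
for n in ['scene','side','wrist']:
    c=cap(n,n+'1.png'); print(n,c['fov_y'],np.round(c['xyz'],3),np.round(c['rotation'],2).tolist())
s=sensors.get_state()
for k in s: print(k,np.round(s[k],4))
E
```

```text
scene 56.33673679304134 [ 1.16  -0.027  0.76 ] [-136.46, -0.95, 82.35]
side 43.130573395374 [ 0.027 -0.532  0.861] [-134.7, 0.36, -41.21]
wrist 68.23440457252666 [0.252 0.633 0.383] [163.06, -0.1, -105.02]
time_s 0.15
joints [ 9.14500e+01  2.05798e+01  6.45500e-01 -1.27000e-02 -7.01349e+01
 -1.65054e+01]
qd [ 0.0316 -0.1842  0.1669 -0.0263  0.1113 -0.0457]
joint_torque [-9.00000e-04 -5.83270e+01  2.93292e+01  7.00120e+00  8.80000e-03
 -1.00000e-04]
tcp_pos [0.1753 0.6515 0.2259]
eef_rot [  6.702   89.9297 -98.3577]
contact_force [0.0746 0.2114 0.8893]
moment [ 0.0536 -0.0002  0.0433]
gripper_width 0.0874
```

```bash
cat >> h.py <<'E'
from scipy.spatial.transform import Rotation as Ro
def RM(c): return Ro.from_euler('xyz',np.array(c['rotation'],float),degrees=True).as_matrix()
def ray(c,uv):
    p=cv2.undistortPoints(np.array(uv,float).reshape(-1,1,2),K(c),np.array(c['D'],float)).reshape(-1,2)
    return np.array(c['xyz']),np.c_[p,np.ones(len(p))]@RM(c).T
def proj(c,P):
    q=(np.array(P,float).reshape(-1,3)-np.array(c['xyz']))@RM(c)
    return cv2.projectPoints(q,np.zeros(3),np.zeros(3),K(c),np.array(c['D'],float))[0].reshape(-1,2)
def tri(cs,uvs):
    A=np.zeros((3,3));b=np.zeros(3)
    for c,uv in zip(cs,uvs):
        o,d=ray(c,[uv]);d=d[0]/np.linalg.norm(d[0]);M=np.eye(3)-np.outer(d,d);A+=M;b+=M@o
    x=np.linalg.solve(A,b); return x,[np.round(proj(c,x)[0]-uv,1) for c,uv in zip(cs,uvs)]
E
python3 -c "
from h import *
s=sensors.get_state();print(np.round(Ro.from_euler('xyz',s['eef_rot'],degrees=True).as_matrix(),3))
print(proj(load('wrist1.png'),s['tcp_pos']),proj(load('scene1.png'),s['tcp_pos']),proj(load('side1.png'),s['tcp_pos']))"
```

```text
[[-0.     0.966 -0.26 ]
 [-0.001 -0.26  -0.966]
 [-1.     0.     0.001]]
[[258.36369931 238.59925726]] [[417.5244576   70.54874056]] [[-8.58163255 83.85182311]]
```

View pics/scene1.png

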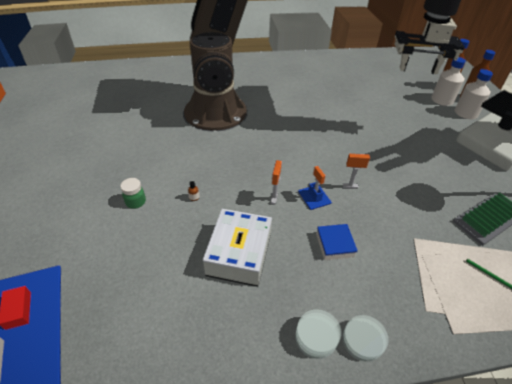

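View pics/side1.png

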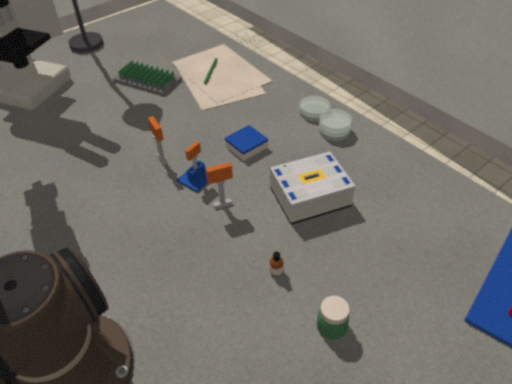

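View pics/wrist1.png

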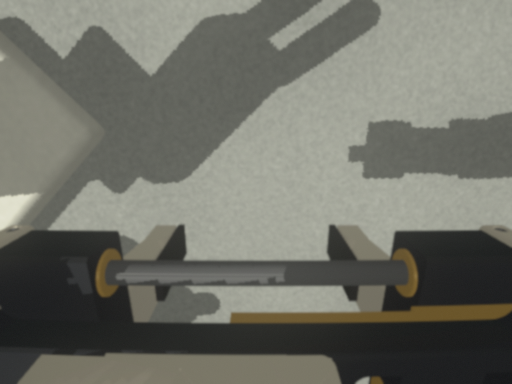

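Run:
```python
from h import *
a=cv2.imread('pics/scene1.png')[140:290,195:385];b=cv2.imread('pics/side1.png')[105:225,140:360]
cv2.imwrite('pics/c1.png',cv2.resize(a,None,fx=4,fy=4,interpolation=cv2.INTER_CUBIC));cv2.imwrite('pics/c2.png',cv2.resize(b,None,fx=3.6,fy=3.6,interpolation=cv2.INTER_CUBIC))
```

```text
(no output)
```

View pics/c1.png

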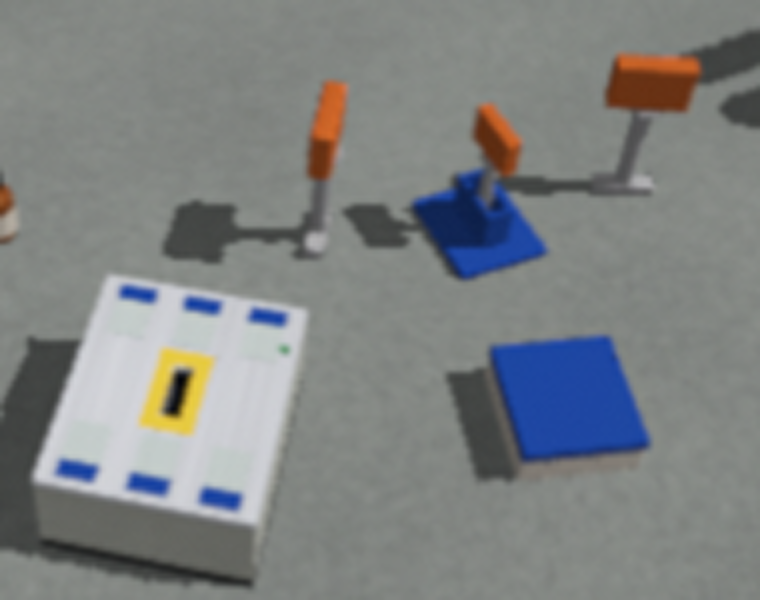

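View pics/c2.png

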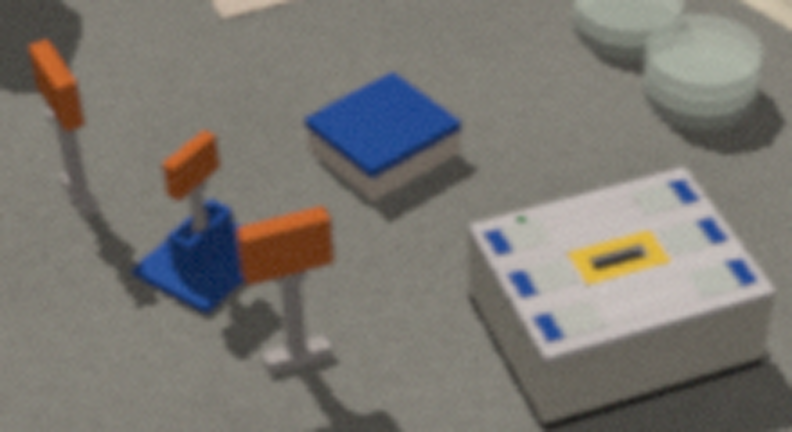

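The three candidates in the scene view are T-keys at (277,172), (319,176) and (357,160). The middle one stands in the blue stand and has the smallest handle, so it fits the description, and the crops confirm it. The slot is at about (239,238). Next I measure.

```bash
cat >> h.py <<'E'
def blobs(c,lo,hi,amin=15):
    m=cv2.inRange(cv2.cvtColor(c['image'],cv2.COLOR_RGB2HSV),np.array(lo),np.array(hi))
    n,l,st,ce=cv2.connectedComponentsWithStats(m)
    return [(st[i,4],ce[i],l==i) for i in range(1,n) if st[i,4]>=amin]
E
python3 - <<'E'
from h import *
S=load('scene1.png');D=load('side1.png')
OR=((3,150,90),(14,255,255));YE=((18,130,120),(32,255,255))
for n,c in(('scene',S),('side',D)):
    for nm,t in(('or',OR),('ye',YE)):
        for a,ce,m in blobs(c,*t): 
            r=cv2.minAreaRect(cv2.findContours(m.astype(np.uint8),0,2)[0][0])
            print(n,nm,a,ce.round(1),np.round(cv2.boxPoints(r)).tolist())
# black slot centroid within yellow
for n,c in(('scene',S),('side',D)):
    g=c['image']
    for a,ce,m in blobs(c,*YE):
        cnt=max(cv2.findContours(m.astype(np.uint8),0,2)[0],key=len)
        f=np.zeros(m.shape,np.uint8);cv2.drawContours(f,[cnt],-1,1,-1)
        sl=(f>0)&(g.max(2)<110); ys,xs=np.nonzero(sl)
        if len(xs)<10: continue
        ys2,xs2=np.nonzero(f)
        print(n,'slot px',xs.mean(),ys.mean(),len(xs),plane(c,[[xs.mean(),ys.mean()]],.07),'ye fill',plane(c,[[xs2.mean(),ys2.mean()]],.07))
        P=plane(c,np.c_[xs2,ys2],.07)[:,:2];w,v=np.linalg.eigh(np.cov(P.T));print('ang',np.degrees(np.arctan2(v[1,1],v[0,1])),np.sqrt(w*12))
        P=plane(c,np.c_[xs,ys],.07)[:,:2];w,v=np.linalg.eigh(np.cov(P.T));print('slot ang',np.degrees(np.arctan2(v[1,1],v[0,1])),np.sqrt(w*12))
E
```

```text
scene or 53 [ 1.3 92.2] [[0.0, 100.0], [0.0, 84.0], [4.0, 84.0], [4.0, 100.0]]
scene or 256 [357.7 160. ] [[347.0, 154.0], [369.0, 154.0], [369.0, 166.0], [347.0, 166.0]]
scene or 131 [276.3 171.7] [[270.0, 183.0], [276.0, 160.0], [282.0, 161.0], [276.0, 184.0]]
scene or 113 [318.9 174.4] [[311.0, 169.0], [317.0, 165.0], [327.0, 179.0], [320.0, 183.0]]
scene or 31 [193.7 189.9] [[190.0, 189.0], [196.0, 187.0], [198.0, 191.0], [192.0, 194.0]]
scene ye 176 [238.9 237.5] [[230.0, 245.0], [236.0, 226.0], [248.0, 229.0], [242.0, 249.0]]
side or 185 [155.1 127.6] [[146.0, 119.0], [153.0, 115.0], [165.0, 137.0], [157.0, 141.0]]
side or 159 [192.7 150.4] [[182.0, 152.0], [197.0, 141.0], [203.0, 148.0], [189.0, 160.0]]
side or 373 [218.9 172.6] [[205.0, 168.0], [230.0, 162.0], [233.0, 177.0], [209.0, 183.0]]
side or 44 [274.7 262.3] [[271.0, 265.0], [271.0, 258.0], [281.0, 258.0], [281.0, 265.0]]
side ye 160 [311.3 176.1] [[299.0, 175.0], [322.0, 168.0], [324.0, 177.0], [301.0, 184.0]]
scene slot px 238.70731707317074 238.02439024390245 41 [[0.64976187 0.0208933  0.07      ]] ye fill [[0.64800433 0.02123199 0.07      ]]
ang 159.3652807944901 [0.02968586 0.05676823]
slot ang 161.6594263540462 [0.00895152 0.03248201]
side slot px 311.18518518518516 176.33333333333334 27 [[0.64460878 0.01955217 0.07      ]] ye fill [[0.6458947  0.02011579 0.07      ]]
ang 159.23707062412532 [0.02977644 0.05636378]
slot ang 160.26571879717667 [0.00673476 0.03193357]
```

Run:
```python
from h import *
S=load('scene1.png');D=load('side1.png')
for nm,a,b in (('key',(318.9,174.4),(192.7,150.4)),('L',(276.3,171.7),(218.9,172.6)),('R',(357.7,160),(155.1,127.6))):
    print(nm,tri([S,D],[a,b]))
# blue stand/deck
BL=((105,150,60),(125,255,255))
for n,c in(('scene',S),('side',D)):
    for a,ce,m in blobs(c,*BL,60):
        ys,xs=np.nonzero(m);
        cnt=max(cv2.findContours(m.astype(np.uint8),0,2)[0],key=len)
        print(n,a,ce.round(1),plane(c,[ce],.02).round(3),cv2.approxPolyDP(cnt,2,True).reshape(-1,2).tolist())
#base corners
s=plane(S,[(299,191),(311,209),(331,202),(313,184)],.008);print(s.round(4))
# handle top corners from c1: px=195+x/4
t=lambda x,y:(195+x/4,140+y/4)
print(plane(S,[t(482,107),t(518,148),t(498,108),t(518,140)],.1065).round(4))
```

```text
key (array([0.47785158, 0.26027047, 0.09090805]), [array([-0.1,  0.1]), array([-0.1, -0.1])])
L (array([0.46927977, 0.14217428, 0.1056047 ]), [array([-0.1,  0.1]), array([-0.1, -0.1])])
R (array([0.44836963, 0.37890832, 0.10659412]), [array([ 0., -0.]), array([0., 0.])])
scene 156 [ 5.7 54.7] [[-0.576 -0.958  0.02 ]] [[0, 39], [0, 50], [7, 65], [14, 65]]
scene 73 [489.   54.1] [[-0.353  1.379  0.02 ]] [[487, 50], [484, 57], [491, 58], [494, 52]]
scene 89 [458.5  62.7] [[-0.269  1.156  0.02 ]] [[453, 61], [452, 64], [458, 67], [464, 62], [461, 58]]
scene 121 [484.6  74.6] [[-0.152  1.221  0.02 ]] [[481, 69], [478, 77], [489, 79], [491, 72]]
scene 458 [314.  196.7] [[0.494 0.253 0.02 ]] [[299, 190], [310, 208], [330, 202], [319, 186], [319, 190], [315, 191], [314, 183]]
scene 879 [336.5 239.1] [[0.647 0.273 0.02 ]] [[346, 224], [318, 227], [326, 254], [356, 250]]
scene 5338 [ 34.4 331.8] [[ 0.809 -0.433  0.02 ]] [[59, 266], [0, 280], [0, 296], [3, 289], [23, 284], [32, 292], [30, 322], [8, 330], [0, 327], [0, 336], [5, 341], [0, 383], [59, 383]]
side 610 [245.8 139. ] [[0.655 0.276 0.02 ]] [[266, 139], [249, 126], [226, 138], [242, 152]]
side 467 [194.  177.6] [[0.462 0.245 0.02 ]] [[201, 162], [198, 162], [196, 170], [190, 168], [178, 180], [198, 190], [206, 182]]
side 2723 [495.6 298.1] [[ 0.712 -0.441  0.02 ]] [[511, 230], [466, 317], [468, 322], [510, 345], [511, 317], [506, 312], [511, 303]]
[[0.4556 0.2191 0.008 ]
 [0.5284 0.237  0.008 ]
 [0.5093 0.3008 0.008 ]
 [0.4319 0.2675 0.008 ]]
[[0.4627 0.2525 0.1065]
 [0.5051 0.2661 0.1065]
 [0.4649 0.2632 0.1065]
 [0.4975 0.2682 0.1065]]
```

```bash
python3 -m handwheel '[0,2,1.5,-2, 0,6,4.5,-6, 0,11,8.3,-10, 0,16,12.1,-14, 0,21,15.9,-18, 0,26,19.7,-22, 0,31,23.5,-26, 0,36,27.3,-29, 0,39,29.6,-32, 0,39.5,30,-32]' 5
python3 - <<'E'
from h import *
c=cap('wrist','w2.png')
s=sensors.get_state();print(np.round(s['joints'],1),np.round(s['tcp_pos'],4),Ro.from_euler('xyz',s['eef_rot'],degrees=True).as_matrix().round(3).tolist())
E
```

```text
time_s: 1.4
tcp_pos: [0.4798, 0.2573, 0.2263]
eef_rot: [-60.3, 90.0, -133.5]
contact_force: [-0.2, -0.2, 0.2]
gripper_width: 0.05
[ 48.9   8.3 -15.9  -0.  -65.9  57.9] [0.4796 0.2579 0.2263] [[-0.0, 0.957, 0.289], [-0.0, 0.289, -0.957], [-1.0, -0.0, 0.0]]
```

View pics/w2.png

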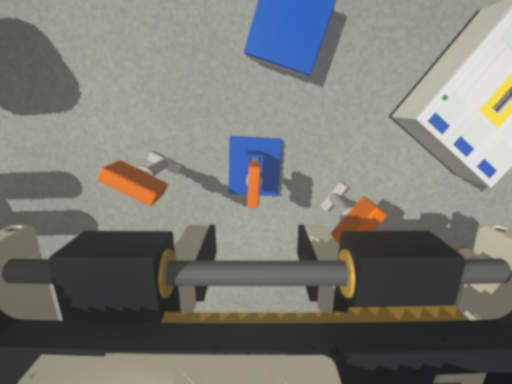

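The wrist view shows the smallest key's handle at (254,182) in its blue stand at (255,165). The larger keys stand clear at (133,182) and (360,218). I measure from here.

Run:
```python
from h import *
c=load('w2.png')
s=sensors.get_state();R=Ro.from_euler('xyz',s['eef_rot'],degrees=True).as_matrix();T=np.array(s['tcp_pos'])
for a,ce,m in blobs(c,(3,120,60),(16,255,255),100):
    if abs(ce[0]-254)>25: continue
    cnt=max(cv2.findContours(m.astype(np.uint8),0,2)[0],key=len);r=cv2.minAreaRect(cnt);b=cv2.boxPoints(r)
    print(a,ce,r,b.round(1).tolist()); print(plane(c,b,.1065).round(4).tolist()); print('ctr top',plane(c,[ce],.1065),plane(c,[ce],.0915))
    P=plane(c,np.argwhere(m)[:,::-1],.1065)[:,:2];w,v=np.linalg.eigh(np.cov(P.T));print(np.degrees(np.arctan2(v[1,1],v[0,1])),np.sqrt(12*w))
for a,ce,m in blobs(c,(105,150,60),(125,255,255),100):
    cnt=max(cv2.findContours(m.astype(np.uint8),0,2)[0],key=len);r=cv2.minAreaRect(cnt);b=cv2.boxPoints(r);print('blue',a,ce,plane(c,b,.008).round(4).tolist())
S=load('scene1.png');D=load('side1.png')
a=cv2.imread('pics/w2.png')[100:230,180:330];cv2.imwrite('pics/c3.png',cv2.resize(a,None,fx=4,fy=4,interpolation=cv2.INTER_CUBIC))
```

```text
478 [253.40167364 184.66736402] ((253.30307006835938, 184.04461669921875), (11.260414123535156, 44.43148422241211), 3.1798300743103027) [[246.39999389648438, 205.89999389648438], [248.89999389648438, 161.60000610351562], [260.20001220703125, 162.1999969482422], [257.70001220703125, 206.5]]
[[0.4556, 0.2619, 0.1065], [0.5013, 0.2727, 0.1065], [0.5039, 0.2618, 0.1065], [0.4584, 0.2505, 0.1065]]
ctr top [[0.47974348 0.26156229 0.1065    ]] [[0.4756312  0.26046114 0.0915    ]]
-166.45439375393423 [0.01095402 0.04696614]
blue 4741 [289.1307741   31.50980806] [[0.6098, 0.3161, 0.008], [0.6942, 0.311, 0.008], [0.6955, 0.2278, 0.008], [0.6095, 0.2281, 0.008]]
blue 121 [438.36363636 123.23966942] [[0.6032, 0.0573, 0.008], [0.6118, 0.0541, 0.008], [0.6044, 0.0329, 0.008], [0.5957, 0.0361, 0.008]]
blue 1556 [248.52634961 157.73907455] [[0.4318, 0.2848, 0.008], [0.5067, 0.3017, 0.008], [0.5228, 0.2381, 0.008], [0.4487, 0.2175, 0.008]]
blue 115 [463.05217391 146.12173913] [[0.5869, 0.0103, 0.008], [0.595, 0.0068, 0.008], [0.5868, -0.0143, 0.008], [0.5785, -0.0109, 0.008]]
blue 108 [486.21296296 168.12037037] [[0.5691, -0.0372, 0.008], [0.5775, -0.0406, 0.008], [0.5697, -0.0609, 0.008], [0.5612, -0.0576, 0.008]]
```

View pics/c3.png

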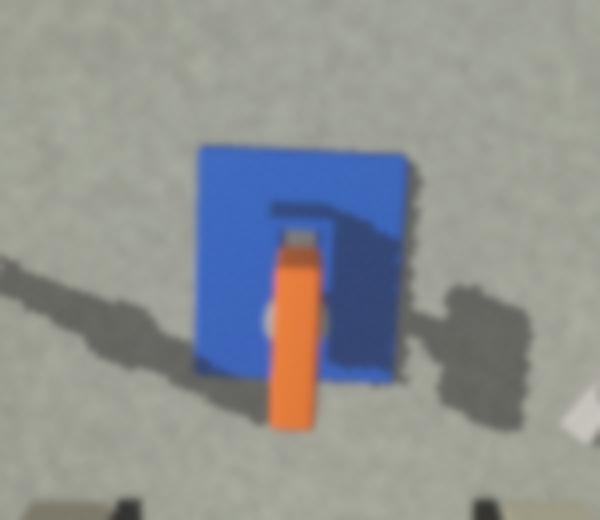

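Run:
```python
from h import *
c=load('w2.png')
P=plane(c,[(254.9,166.5),(253,207.3)],.1065);print(P,P.mean(0),np.linalg.norm(P[0]-P[1]),np.degrees(np.arctan2(*(P[0]-P[1])[1::-1])))
s=sensors.get_state();R=Ro.from_euler('xyz',s['eef_rot'],degrees=True).as_matrix();T=np.array(s['tcp_pos'])
C=np.array([*P.mean(0)[:2],.0915-.019]);print((R.T@(C-T)*100).round(2))
C[:2]=.478,.2603;print((R.T@(C-T)*100).round(2),T)
```

```text
[[0.49822712 0.26553545 0.1065    ]
 [0.45613187 0.25493152 0.1065    ]] [0.47717949 0.26023348 0.1065    ] 0.04341028263920121 14.138830084527372
[15.38 -0.16 -0.3 ]
[15.38 -0.08 -0.28] [0.47960909 0.25785927 0.22632132]
```

```bash
python3 -m handwheel '[1,-0.05,-0.15,1.5, 4,-0.1,-0.29,2.7, 8,-0.1,-0.29,2.7, 11,-0.1,-0.29,2.7, 13,-0.1,-0.29,2.7, 14.2,-0.1,-0.29,2.7, 14.9,-0.1,-0.29,2.7, 15.1,-0.1,-0.29,2.7, 15.1,-0.1,-0.29,2.7, 15.1,-0.1,-0.29,2.7]' 5
python3 - <<'E'
from h import *
c=cap('wrist','w3.png');c=cap('scene','s3.png')
a=c['image'][130:230,250:390,::-1];cv2.imwrite('pics/c4.png',cv2.resize(a,None,fx=5,fy=5,interpolation=cv2.INTER_CUBIC))
E
```

```text
time_s: 2.7
tcp_pos: [0.4774, 0.2622, 0.0762]
eef_rot: [121.2, 89.9, 45.4]
contact_force: [-1.2, -0.0, 0.1]
gripper_width: 0.0501
```

View pics/w3.png

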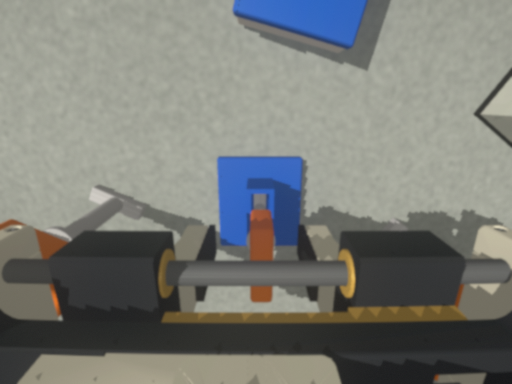

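View pics/c4.png

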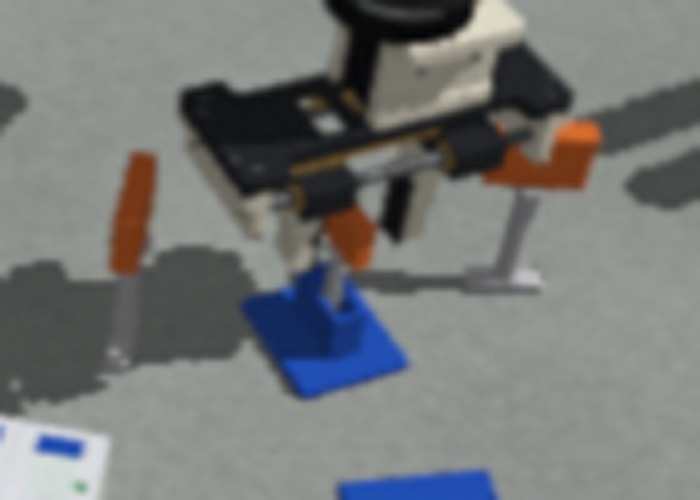

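Fingers straddle the handle, which is at column 261 against a jaw midline of 258. That is about 1.7 mm, so I correct it and close.

```bash
python3 -m handwheel '[0,0,0.17,0, 0,0,0.17,0, 0,0,0.17,0, 0,0,0.17,0, 0,0,0.17,0, 0,0,0.17,0, 0,0,0.17,0, 0,0,0.17,0, 0,0,0.17,0, 0,0,0.17,0]' 0.8 40
python3 -c "
from h import *
print(sensors.get_state())"
```

```text
time_s: 4.05
tcp_pos: [0.4775, 0.2603, 0.0755]
eef_rot: [-90.9, 90.0, -166.7]
contact_force: [0.7, 0.9, -0.5]
gripper_width: 0.0115
{'time_s': 4.05, 'joints': array([ 4.92499519e+01,  1.68504814e+01, -2.69688574e+01, -9.21665541e-04,
       -4.61815782e+01,  5.49913898e+01]), 'qd': array([ 0.01728877, -0.02147317, -0.04490795, -0.13768258,  0.05521175,
        0.09116587]), 'joint_torque': array([ 1.51936087e-02, -4.67432356e+01,  2.26787156e+01,  5.36538899e+00,
        2.40739662e-02,  4.20588049e-04]), 'tcp_pos': array([0.47747452, 0.26031313, 0.07553626]), 'eef_rot': array([ -90.94173657,   89.99886727, -166.70103301]), 'contact_force': array([ 0.69343428,  0.85582802, -0.52119438]), 'moment': array([-0.02667121, -0.05739354,  0.01257939]), 'gripper_width': 0.011511925839089361}
```

```bash
python3 -m handwheel '[-0.5,0,0,0, -1.5,0,0,0, -3,0,0,0, -5,0,0,0, -7.5,0,0,0, -10,0,0,0, -12,0,0,0, -13.5,0,0,0, -14,0,0,0, -14,0,0,0]'
python3 - <<'E'
from h import *
s=sensors.get_state();R=Ro.from_euler('xyz',s['eef_rot'],degrees=True).as_matrix();T=np.array(s['tcp_pos'])
print(s['contact_force'],s['joints'].round(1));print(R.round(3))
print('tool y yaw',np.degrees(np.arctan2(R[1,1],R[0,1])), (R.T@(np.array([.647,.0205,T[2]])-T)*100).round(2))
print(proj(load('scene1.png'),T))
c=cap('scene','s5.png');a=c['image'][80:230,230:400,::-1];cv2.imwrite('pics/c5.png',cv2.resize(a,None,fx=4,fy=4,interpolation=cv2.INTER_CUBIC))
E
```

```text
time_s: 5.3
tcp_pos: [0.4773, 0.2602, 0.2155]
eef_rot: [-155.8, 90.0, 128.4]
contact_force: [-0.7, 0.2, -1.5]
gripper_width: 0.0121
[-0.67688623  0.21683631 -1.48333685] [ 49.2   8.7 -16.9  -0.  -64.4  55. ]
[[-0.     0.969  0.246]
 [ 0.     0.246 -0.969]
 [-1.    -0.    -0.   ]]
tool y yaw 14.236538857375137 [-1.000e-02  1.055e+01  2.741e+01]
[[326.23194784 137.89461196]]
```

View pics/c5.png

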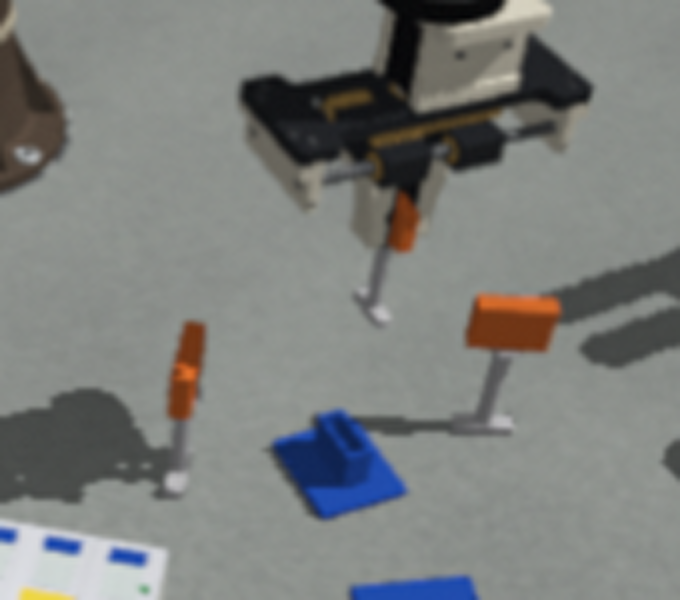

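```bash
python3 -m handwheel '[0,0.3,1.2,2, 0,1,3.8,6, 0,1.9,7,10, 0,2.8,10.3,15, 0,3.7,13.6,20, 0,4.6,16.9,25, 0,5.5,20,29, 0,6.3,23,32.5, 0,6.8,24.5,34.5, 0,6.86,24.87,34.5]'
python3 - <<'E'
from h import *
c=cap('wrist','w6.png');cap('scene','s6.png');cap('side','d6.png')
s=sensors.get_state();R=Ro.from_euler('xyz',s['eef_rot'],degrees=True).as_matrix();T=np.array(s['tcp_pos'])
print(s['time_s'],s['joints'].round(1),T,np.degrees(np.arctan2(R[1,1],R[0,1])))
print(proj(c,[.647,.0205,.07]))
E
```

```text
time_s: 6.6
tcp_pos: [0.6052, 0.0351, 0.2148]
eef_rot: [-52.9, 89.9, -163.2]
contact_force: [-0.4, 0.9, -1.7]
gripper_width: 0.0118
6.75 [ 21.9  14.5  -9.3  -0.  -66.1  47.9] [0.60485437 0.0364529  0.21533985] -20.22432964582104
[[256.69196136 138.139579  ]]
```

View pics/w6.png

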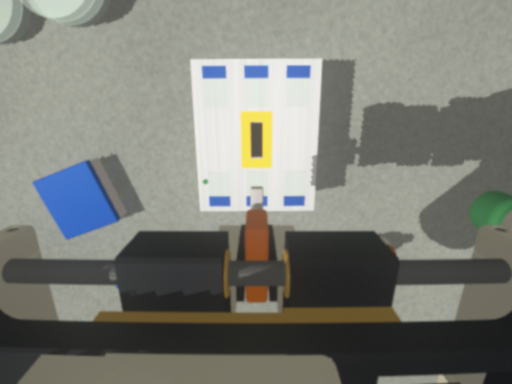

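View pics/d6.png

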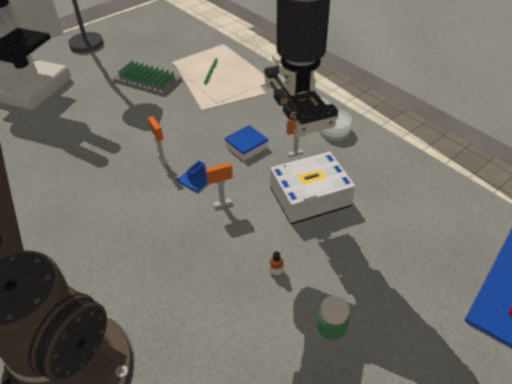

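The wrist view shows the slot at (257,139), the rim around it, and the held handle below at (257,255) with its head end peeking out at (257,192). I measure the slot more finely.

Run:
```python
from h import *
c=load('w6.png');g=c['image']
for a,ce,m in blobs(c,(18,130,120),(32,255,255),100):
    cnt=max(cv2.findContours(m.astype(np.uint8),0,2)[0],key=len)
    f=np.zeros(m.shape,np.uint8);cv2.drawContours(f,[cnt],-1,1,-1)
    if f.sum()<500: continue
    for nm,mm in(('rim',f>0),('slot',(f>0)&(g.max(2)<120))):
        q=np.argwhere(mm)[:,::-1].astype(float);P=plane(c,q,.07)[:,:2];w,v=np.linalg.eigh(np.cov(P.T))
        print(nm,q.mean(0),P.mean(0),np.degrees(np.arctan2(v[1,1],v[0,1])),np.sqrt(12*w))
# whole white plate outline by blue label marks
b=[(a,ce) for a,ce,m in blobs(c,(105,130,60),(125,255,255),60) if a<1000]
for a,ce in b: print(a,ce,plane(c,[ce],.07)[0,:2])
L=[plane(c,[ce],.07)[0,:2] for a,ce in b if ce[1]<90];L.sort(key=lambda p:p[1]);
a=g[90:290,190:330,::-1];cv2.imwrite('pics/c6.png',cv2.resize(a,None,fx=3,fy=3,interpolation=cv2.INTER_CUBIC))
d=cv2.imread('pics/d6.png')[90:200,250:350];e=cv2.imread('pics/s6.png')[100:270,190:300]
cv2.imwrite('pics/c7.png',np.hstack([cv2.resize(d,(400,440),interpolation=2),cv2.resize(e,(285,440),interpolation=2)]))
```

```text
rim [256.09722222 138.84722222] [0.64628732 0.02143185] 160.379916578681 [0.03047822 0.05764698]
slot [255.98961938 139.44290657] [0.64589327 0.02170165] 159.79258515237268 [0.00949109 0.03383254]
211 [213.84834123  71.492891  ] [0.72368742 0.03760738]
200 [255.78   71.275] [ 0.70930596 -0.00156767]
200 [298.045  71.275] [ 0.69479622 -0.04104817]
136 [293.375      200.34558824] [0.5674245  0.00578371]
126 [219.5 201. ] [0.59565668 0.08424715]
```

View pics/c6.png

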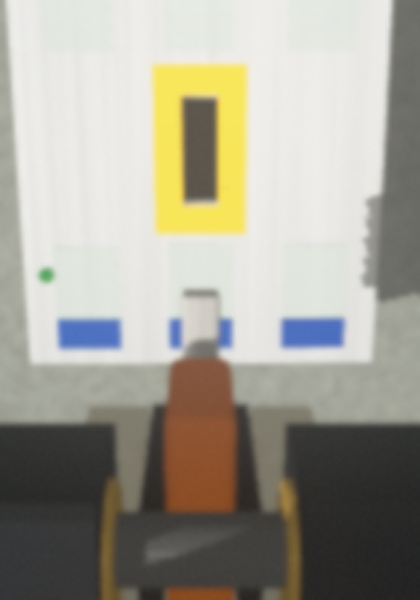

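View pics/c7.png

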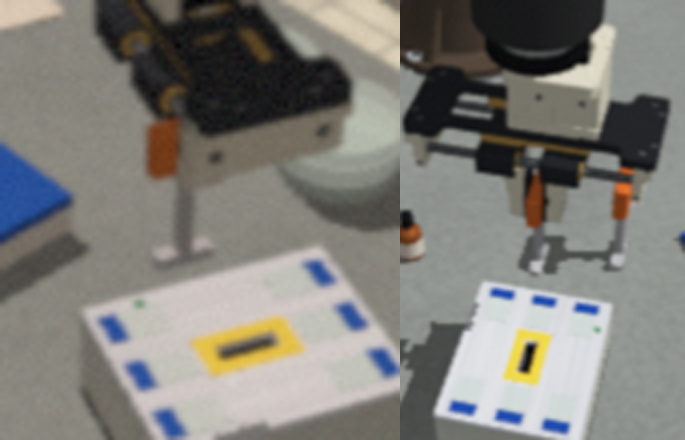

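Run:
```python
from h import *
c=load('w6.png');T=np.array([.60485437,.0364529,.21533985]);y=np.array([np.cos(np.radians(-20.22)),np.sin(np.radians(-20.22)),0]);z=np.array([y[1],-y[0],0])
foot=T[2]-.0640
for nm,uv,h in(('topedge',(256.6,188.8),foot+.008),('footedge',(256.6,186.2),foot)):
    P=plane(c,[uv],h)[0]; print(nm,(P-T)@y,(P-T)@z,'expect .017')
S=load('s6.png');D=load('d6.png')
# predicted head corners in scene & side
for nm,im in(('scene',S),('side',D)):
    H=np.array([T[0],T[1],foot+.008]);print(nm,proj(im,[H+.017*y,H-.017*y,H+[0,0,.0]]).round(1).tolist())
SL=plane(c,[(256.2,139.0)],.07)[0];print(SL,(SL-T)@y*100,(SL-T)@z*100)
for nm,im in(('scene',S),('side',D)):
    g=im['image']
    for a,ce,m in blobs(im,(18,130,120),(32,255,255),60):
        cnt=max(cv2.findContours(m.astype(np.uint8),0,2)[0],key=len);f=np.zeros(m.shape,np.uint8);cv2.drawContours(f,[cnt],-1,1,-1);q=np.argwhere(f)[:,::-1].mean(0);print(nm,q,plane(im,[q],.07))
for nm,im,x0,y0 in(('sc',S,215,140),('sd',D,275,110)):
    a=im['image'][y0:y0+70,x0:x0+70,::-1];cv2.imwrite('pics/z_%s.png'%nm,cv2.resize(a,(560,560),interpolation=2))
a=np.hstack([cv2.imread('pics/z_sc.png')[:, :395],cv2.imread('pics/z_sd.png')[:, :395]]);cv2.imwrite('pics/c8.png',a)
```

```text
topedge 0.015916013554137125 0.0001087257944642304 expect .017
footedge 0.015722241981353354 0.00012278005630279293 expect .017
scene [[241.2, 203.6], [244.7, 193.0], [242.9, 198.2]]
side [[302.4, 149.5], [288.2, 153.2], [295.3, 151.4]]
[0.64633334 0.02130142 0.07      ] 4.415946781755254 -0.011846997412976974
scene [238.75949367 237.45991561] [[0.64811857 0.02119699 0.07      ]]
side [311.45673077 175.96634615] [[0.64596779 0.02001013 0.07      ]]
```

View pics/c8.png

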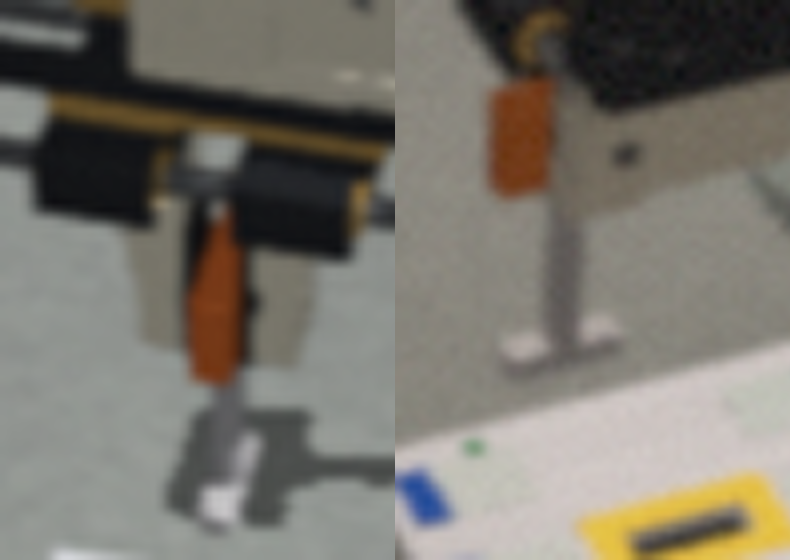

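```bash
python3 -m handwheel '[0,0.8,0,0, 0,2,0,0, 0,3.3,0,0, 1,4.2,-0.02,0, 2.5,4.5,-0.02,0, 4,4.5,-0.02,0, 5.5,4.5,-0.02,0, 6.6,4.5,-0.02,0, 7.2,4.5,-0.02,0, 7.3,4.5,-0.02,0]'
python3 - <<'E'
from h import *
W=cap('wrist','w7.png');S=cap('scene','s7.png');D=cap('side','d7.png')
s=sensors.get_state();R=Ro.from_euler('xyz',s['eef_rot'],degrees=True).as_matrix();T=np.array(s['tcp_pos'])
print(s['time_s'],T,np.degrees(np.arctan2(R[1,1],R[0,1])),s['contact_force'])
for nm,im,u,v in(('sc',S,238,230),('sd',D,311,170)):
    a=im['image'][v-35:v+35,u-30:u+30,::-1];cv2.imwrite('pics/z_%s.png'%nm,cv2.resize(a,(480,560),interpolation=2)[:,40:-40])
cv2.imwrite('pics/c9.png',np.hstack([cv2.imread('pics/z_sc.png'),cv2.imread('pics/z_sd.png')])[:,:800])
a=W['image'][90:290,180:340,::-1];cv2.imwrite('pics/c10.png',cv2.resize(a,None,fx=3,fy=3,interpolation=2))
E
```

```text
time_s: 8.0
tcp_pos: [0.6474, 0.0208, 0.1423]
eef_rot: [-32.5, 90.0, -142.7]
contact_force: [0.3, 0.6, -0.3]
gripper_width: 0.0124
8.15 [0.6477668  0.02083299 0.14312164] -20.24865928261843 [-0.68492392 -0.49045988 -0.96326815]
```

View pics/c9.png

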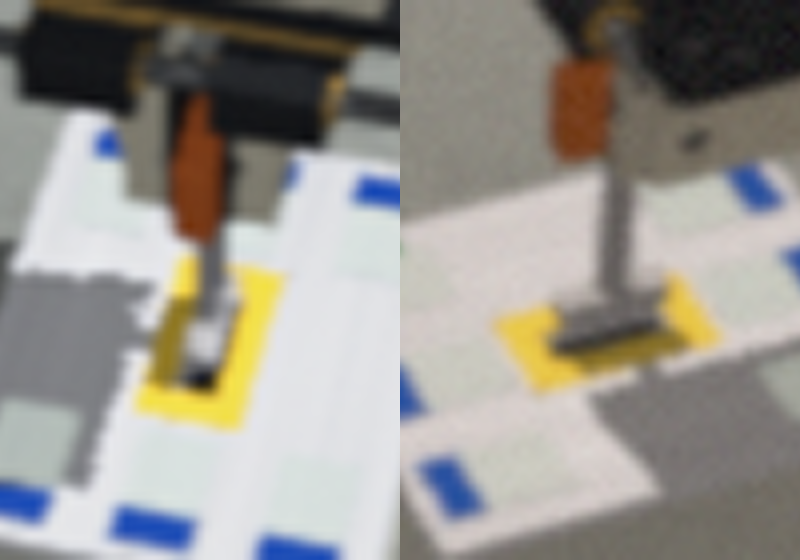

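View pics/c10.png

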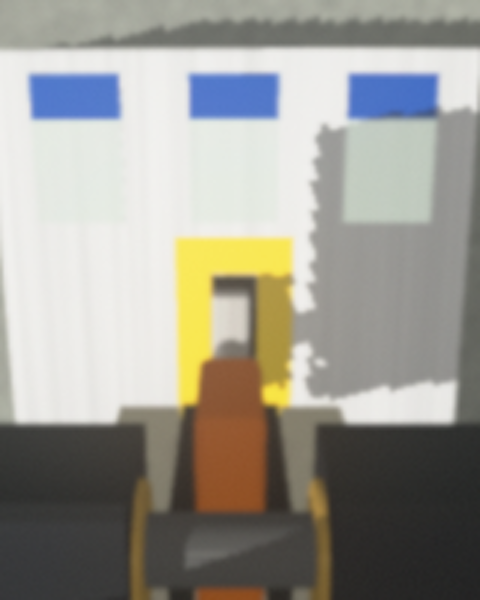

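Run:
```python
from h import *
c=load('w7.png');g=c['image']
print('cx',c['cx'],c['cy'],c['D'])
for v in (181,184,187,190,193,196,199,202,204): print(v,g[v,245:272].sum(1).tolist()) if 0 else None
for v in (186,192,198,203): print(v,[int(x) for x in g[v,246:270].mean(1)], [int(x) for x in g[v,246:270,2]])
for u in (253,256,259,263): print(u,[int(x) for x in g[172:212,u].mean(1)])
```

```text
cx 256.3015171136477 190.39910706449467 [-0.03769762  0.          0.          0.          0.        ]
186 [189, 189, 187, 181, 158, 128, 109, 104, 103, 103, 103, 103, 102, 102, 101, 99, 93, 86, 90, 110, 125, 131, 132, 132] [86, 86, 86, 89, 96, 102, 99, 97, 96, 96, 97, 96, 95, 95, 94, 92, 85, 78, 76, 79, 75, 71, 71, 71]
192 [188, 188, 189, 193, 206, 216, 217, 215, 215, 214, 211, 208, 208, 207, 205, 193, 165, 120, 96, 108, 124, 130, 131, 131] [85, 85, 88, 108, 156, 197, 209, 207, 207, 206, 203, 200, 200, 199, 197, 185, 157, 112, 82, 77, 72, 69, 68, 68]
198 [188, 187, 188, 193, 205, 216, 217, 215, 215, 213, 210, 208, 207, 208, 204, 192, 162, 117, 90, 104, 122, 129, 129, 130] [84, 82, 85, 107, 155, 197, 209, 208, 207, 206, 202, 200, 200, 200, 196, 184, 155, 109, 75, 71, 69, 67, 66, 67]
203 [187, 187, 187, 192, 205, 214, 211, 197, 182, 169, 159, 156, 163, 173, 177, 167, 136, 99, 87, 103, 120, 128, 128, 128] [81, 81, 84, 106, 154, 194, 201, 189, 175, 162, 152, 148, 155, 165, 170, 160, 129, 90, 69, 64, 64, 65, 64, 65]
253 [190, 190, 189, 189, 189, 189, 189, 191, 193, 176, 126, 88, 81, 89, 104, 127, 156, 191, 210, 215, 215, 215, 216, 215, 215, 215, 215, 215, 215, 214, 210, 197, 175, 153, 143, 139, 131, 117, 104, 98]
256 [189, 190, 189, 189, 189, 189, 189, 189, 187, 163, 115, 85, 80, 87, 103, 124, 152, 187, 205, 210, 211, 211, 210, 211, 210, 209, 210, 210, 209, 206, 191, 159, 131, 120, 119, 118, 113, 107, 100, 96]
259 [189, 188, 189, 189, 189, 189, 189, 189, 187, 165, 117, 84, 80, 87, 102, 124, 151, 184, 203, 207, 207, 208, 208, 207, 208, 207, 208, 208, 207, 206, 197, 173, 139, 119, 115, 114, 112, 105, 98, 96]
263 [189, 189, 189, 189, 189, 188, 188, 189, 189, 168, 119, 87, 80, 81, 86, 92, 101, 113, 120, 121, 120, 119, 119, 120, 119, 118, 117, 116, 115, 112, 108, 99, 94, 90, 88, 87, 89, 92, 93, 94]
```

Run:
```python
from h import *
c=load('w7.png');g=c['image'].astype(float)
for v in (178,180,182,183,184,185): print(v,[int(x) for x in g[v,244:272].mean(1)])
T=np.array([.6474,.0208,.1423])
y=np.array([np.cos(np.radians(-20.22)),np.sin(np.radians(-20.22)),0]);z=np.array([y[1],-y[0],0])
foot=T[2]-.064
def rel(uv,h): P=plane(c,[uv],h)[0]; return np.round(((P-T)@y*1000,(P-T)@z*1000),2)
print('head L',rel((249.9,195),foot+.008),'R',rel((262.6,195),foot+.008))
print('head end top',rel((256,188.3),foot+.008),'foot end?',rel((256,184.5),foot))
print('slot far edge',rel((256,181.6),.07),'slot R',rel((265,184),.07),rel((265,195),.07))
for a,ce,m in blobs(c,(18,130,100),(32,255,255),100): 
    q=np.argwhere(m)[:,::-1];print('rim L/R',q[:,0].min(),q[:,0].max(),q[:,1].min(),q[:,1].max())
lab=[ce for a,ce,m in blobs(c,(105,130,60),(125,255,255),100) if ce[1]<150]
for l in lab: print('label',l,rel(l,.07))
for im in ('s7.png','d7.png'):
    q=load(im);H=np.array([T[0],T[1],foot+.008]);print(im,proj(q,[H+.017*y,H-.017*y,H]).round(1).tolist())
```

```text
178 [191, 190, 190, 190, 189, 190, 190, 189, 189, 189, 189, 189, 189, 189, 189, 189, 189, 189, 189, 188, 188, 188, 188, 188, 188, 188, 188, 187]
180 [190, 190, 189, 189, 189, 189, 190, 191, 192, 193, 191, 188, 187, 187, 187, 187, 188, 188, 189, 189, 189, 189, 185, 181, 179, 179, 181, 185]
182 [189, 189, 190, 189, 188, 184, 163, 138, 127, 126, 123, 118, 115, 117, 117, 117, 118, 117, 118, 119, 126, 138, 144, 141, 137, 138, 143, 150]
183 [189, 190, 190, 189, 188, 181, 154, 114, 91, 88, 87, 85, 85, 86, 85, 84, 83, 85, 85, 87, 96, 115, 129, 132, 133, 132, 134, 135]
184 [189, 189, 190, 189, 188, 181, 153, 110, 87, 81, 82, 81, 80, 80, 80, 80, 80, 79, 78, 80, 91, 110, 126, 131, 133, 133, 133, 132]
185 [189, 189, 189, 188, 188, 182, 155, 116, 94, 89, 87, 87, 87, 86, 87, 87, 86, 84, 81, 81, 90, 109, 126, 132, 132, 132, 132, 131]
head L [ 9.82 -6.34] R [9.82 3.72]
head end top [15.36 -1.5 ] foot end? [16.2  -1.51]
slot far edge [16.39 -1.52] slot R [14.3   6.06] [4.56 6.15]
rim L/R 239 276 170 226
rim L/R 284 289 251 296
rim L/R 224 228 254 296
rim L/R 97 399 308 321
label [204.46197183 121.98309859] [ 65.33 -42.36]
label [257.25454545 121.44545455] [65.7  -0.53]
label [310.16081871 121.62573099] [65.64 41.4 ]
s7.png [[236.7, 238.8], [240.2, 227.5], [238.5, 233.1]]
d7.png [[318.7, 168.6], [305.4, 172.3], [312.1, 170.5]]
```

```bash
python3 -m handwheel '[0,-0.01,0.04,0, 0,-0.01,0.09,0, 0.1,-0.01,0.09,0, 0.2,-0.01,0.09,0, 0.3,-0.01,0.09,0, 0.4,-0.01,0.09,0, 0.5,-0.01,0.09,0, 0.6,-0.01,0.09,0, 0.6,-0.01,0.09,0, 0.6,-0.01,0.09,0]'
cat > look.py <<'E'
import sys
from h import *
k=sys.argv[1]
W=cap('wrist','w%s.png'%k);S=cap('scene','s%s.png'%k);D=cap('side','d%s.png'%k)
s=sensors.get_state();R=Ro.from_euler('xyz',s['eef_rot'],degrees=True).as_matrix();T=np.array(s['tcp_pos'])
print(s['time_s'],T.round(4),np.degrees(np.arctan2(R[1,1],R[0,1])),s['contact_force'].round(2),s['moment'].round(3))
o=[cv2.resize(im['image'][v-30:v+30,u-25:u+20,::-1],(390,520),interpolation=2) for im,u,v in((S,240,235),(D,313,172))]
o=np.hstack(o);cv2.imwrite('pics/m%s.png'%k,o)
a=W['image'][130:280,200:320,::-1];cv2.imwrite('pics/v%s.png'%k,cv2.resize(a,None,fx=4,fy=4,interpolation=2))
E
python3 look.py 8
```

```text
time_s: 9.4
tcp_pos: [0.6471, 0.0199, 0.1366]
eef_rot: [21.9, 90.0, -88.4]
contact_force: [1.0, -0.6, -0.8]
gripper_width: 0.0119
9.55 [0.6471 0.02   0.1366] -20.25572846950639 [-0.12  0.82 -0.63] [-0.011 -0.071  0.037]
```

View pics/m8.png

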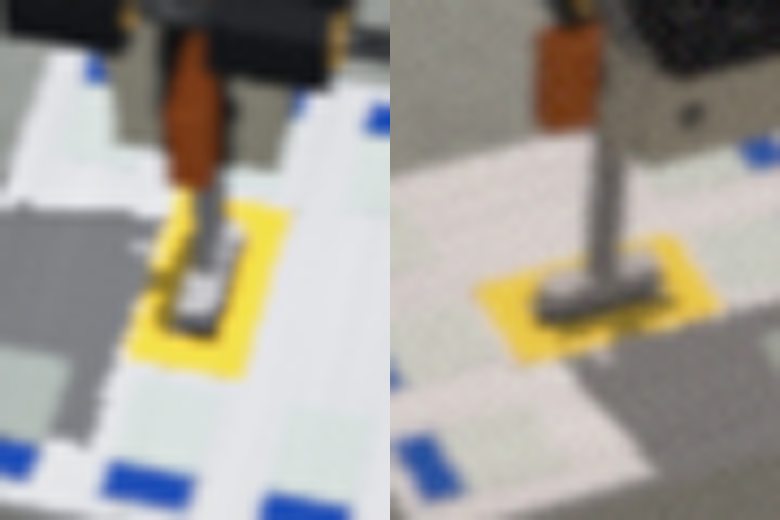

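View pics/v8.png

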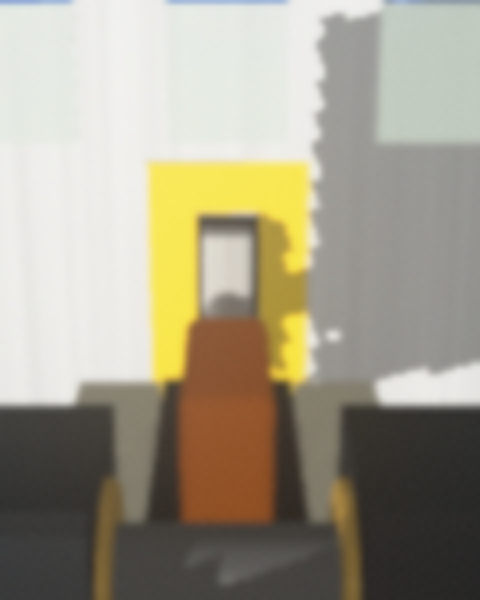

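Run:
```python
from h import *
c=load('w8.png');g=c['image'].astype(float)
for u in (254,257,260): print(u,[int(x) for x in g[178:196,u].mean(1)])
for v in (186,188,192,198): print(v,[int(x) for x in g[v,246:270,2]])
T=np.array([.6471,.02,.1365]);y=np.array([np.cos(np.radians(-20.22)),np.sin(np.radians(-20.22)),0]);z=np.array([y[1],-y[0],0])
foot=T[2]-.064
def rel(uv,h): P=plane(c,[uv],h)[0]; return np.round(((P-T)@y*1000,(P-T)@z*1000),2)
conv=lambda X,Y:((X+.5)/4-.5+200,(Y+.5)/4-.5+130)
print('head',rel(conv(202,265),foot+.008),rel(conv(252,265),foot+.008),'end',rel(conv(227,232),foot+.008))
print('slot',rel(conv(197,265),.07),rel(conv(262,265),.07),'far',rel(conv(229,216),.07),'rimfar',rel(conv(229,162),.07))
```

```text
254 [189, 189, 188, 188, 186, 161, 114, 91, 102, 124, 155, 189, 209, 214, 215, 215, 215, 215]
257 [188, 188, 188, 189, 189, 166, 118, 91, 102, 123, 150, 184, 202, 207, 207, 207, 207, 207]
260 [188, 187, 188, 190, 193, 172, 121, 91, 99, 121, 149, 181, 200, 204, 204, 204, 204, 204]
186 [86, 84, 81, 80, 87, 98, 99, 96, 95, 95, 94, 95, 95, 94, 92, 90, 82, 74, 68, 67, 68, 67, 68, 68]
188 [85, 84, 83, 88, 116, 143, 151, 149, 148, 146, 145, 143, 144, 144, 142, 136, 120, 92, 71, 67, 67, 67, 67, 66]
192 [83, 84, 85, 104, 153, 195, 208, 207, 207, 206, 202, 199, 199, 200, 196, 185, 156, 110, 74, 66, 66, 67, 66, 65]
198 [82, 81, 84, 102, 150, 195, 207, 207, 207, 204, 202, 199, 199, 199, 196, 184, 154, 108, 75, 65, 63, 63, 64, 63]
head [ 9.1  -6.13] [9.1  3.78] end [15.92 -1.17]
slot [ 5.68 -7.41] [5.68 6.11] far [16.26 -0.76] rimfar [27.6  -0.77]
```

```bash
python3 -m handwheel '[0,-0.02,0.02,0, 0,-0.04,0.05,0, 0.05,-0.04,0.05,0, 0.1,-0.04,0.05,0, 0.15,-0.04,0.05,0, 0.2,-0.04,0.05,0, 0.25,-0.04,0.05,0, 0.3,-0.04,0.05,0, 0.35,-0.04,0.05,0, 0.35,-0.04,0.05,0]'
python3 look.py 9
```

```text
time_s: 10.8
tcp_pos: [0.6465, 0.0196, 0.133]
eef_rot: [-63.4, 90.0, -173.6]
contact_force: [-0.0, 0.1, -1.4]
gripper_width: 0.0117
10.95 [0.6465 0.0196 0.1331] -20.25459536840483 [ 0.04 -0.2  -1.5 ] [ 0.007 -0.009 -0.018]
```

View pics/m9.png

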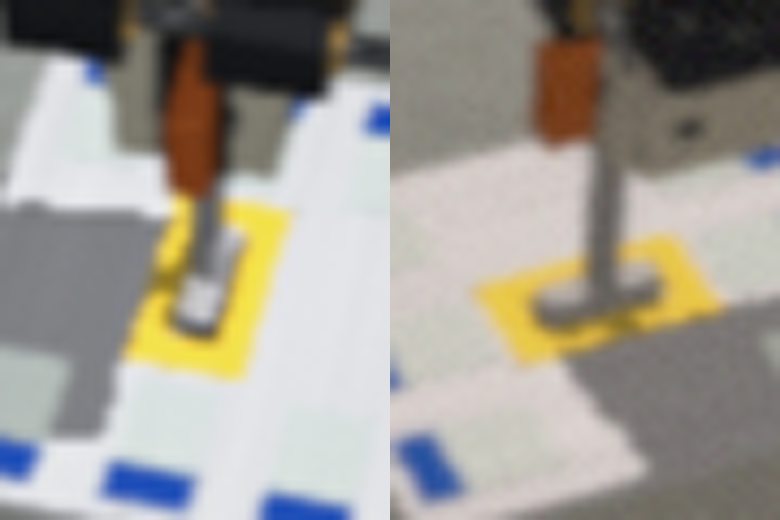

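View pics/v9.png

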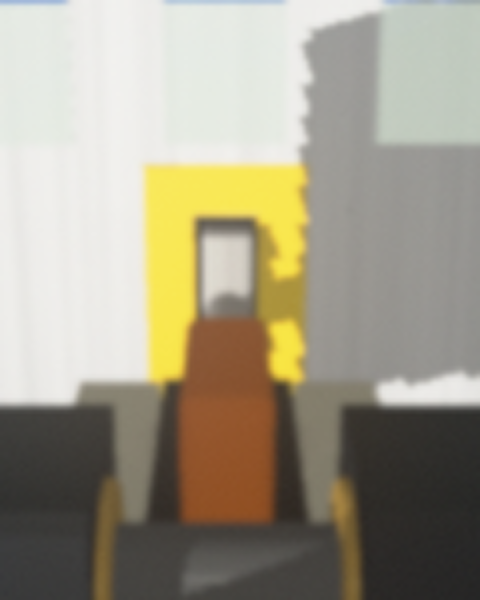

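```bash
python3 -m handwheel '[0.04,0,0,0, 0.08,0,0,0, 0.12,0,0,0, 0.16,0,0,0, 0.2,0,0,0, 0.24,0,0,0, 0.28,0,0,0, 0.32,0,0,0, 0.36,0,0,0, 0.4,0,0,0]'
python3 look.py 10
```

```text
time_s: 12.2
tcp_pos: [0.6465, 0.0196, 0.1291]
eef_rot: [127.6, 90.0, 17.3]
contact_force: [0.4, -0.3, -1.5]
gripper_width: 0.0118
12.35 [0.6465 0.0196 0.129 ] -20.25758209267482 [ 0.2  -0.61 -0.18] [ 0.028  0.002 -0.04 ]
```

View pics/v10.png

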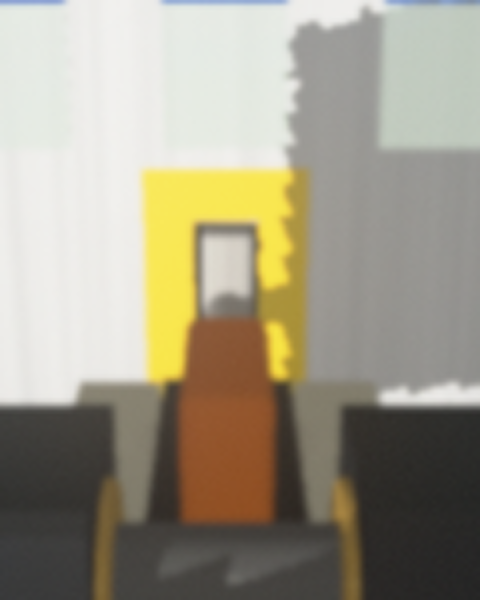

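View pics/m10.png

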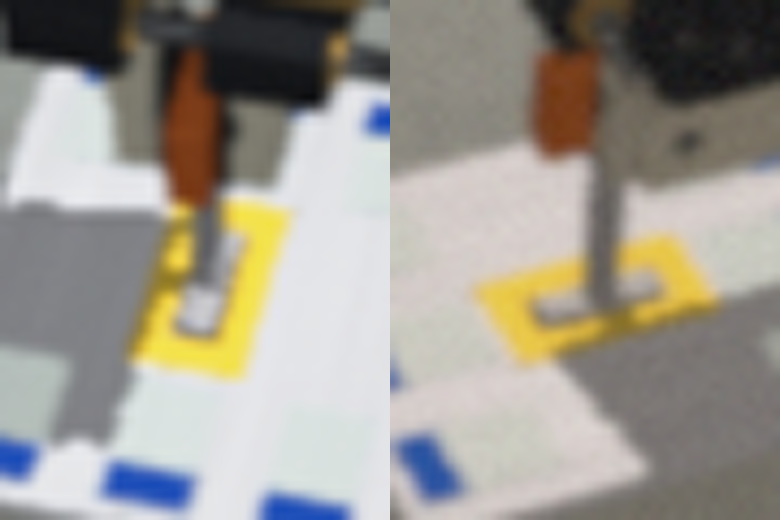

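```bash
python3 -m handwheel '[0.15,0,0,0, 0.35,0,0,0, 0.55,0,0,0, 0.75,0,0,0, 0.95,0,0,0, 1.15,0,0,0, 1.35,0,0,0, 1.55,0,0,0, 1.7,0,0,0, 1.75,0,0,0]'
cat > f.py <<'E'
from h import *
Q=[]
for i in range(5):
    cams.capture('wrist');s=sensors.get_state();Q.append(np.r_[s['tcp_pos']*1000,s['contact_force'],s['moment']])
R=Ro.from_euler('xyz',s['eef_rot'],degrees=True).as_matrix()
print(s['time_s'],np.mean(Q,0).round(2),np.std(Q,0).round(2)[3:6],np.degrees(np.arctan2(R[1,1],R[0,1])))
E
python3 f.py
```

```text
time_s: 13.6
tcp_pos: [0.6465, 0.0196, 0.1114]
eef_rot: [-50.3, 90.0, -160.6]
contact_force: [0.2, 0.5, -1.8]
gripper_width: 0.0117
13.85 [ 6.4651e+02  1.9620e+01  1.1155e+02  7.0000e-02 -2.1000e-01 -1.3100e+00
 -0.0000e+00  1.0000e-02 -1.0000e-02] [0.26 0.53 0.47] -20.254464198552018
```

```bash
python3 -m handwheel '[0.1,0,0,0, 0.2,0,0,0, 0.3,0,0,0, 0.4,0,0,0, 0.5,0,0,0, 0.5,0,0,0, 0.5,0,0,0, 0.5,0,0,0, 0.5,0,0,0, 0.5,0,0,0]'
python3 f.py
```

```text
time_s: 15.1
tcp_pos: [0.6465, 0.0196, 0.1066]
eef_rot: [46.6, 90.0, -63.7]
contact_force: [0.5, -0.2, -0.9]
gripper_width: 0.012
15.35 [ 6.4649e+02  1.9620e+01  1.0658e+02  1.2000e-01  2.4000e-01 -9.9000e-01
  1.0000e-02  3.0000e-02 -1.0000e-02] [0.49 0.28 0.6 ] -20.258121023221197
```

Still free (only the key's own weight shows). Another 5 mm.

```bash
python3 -m handwheel '[0.1,0,0,0, 0.2,0,0,0, 0.3,0,0,0, 0.4,0,0,0, 0.5,0,0,0, 0.5,0,0,0, 0.5,0,0,0, 0.5,0,0,0, 0.5,0,0,0, 0.5,0,0,0]'
python3 f.py
```

```text
time_s: 16.6
tcp_pos: [0.6465, 0.0196, 0.1016]
eef_rot: [-49.1, 90.0, -159.3]
contact_force: [-0.1, -0.4, -1.3]
gripper_width: 0.0119
16.85 [ 6.4650e+02  1.9590e+01  1.0157e+02 -8.0000e-02 -1.4000e-01 -8.9000e-01
 -0.0000e+00  1.0000e-02 -3.0000e-02] [0.68 0.42 0.76] -20.255913812324074
```

```bash
python3 -m handwheel '[0.1,0,0,0, 0.2,0,0,0, 0.3,0,0,0, 0.4,0,0,0, 0.5,0,0,0, 0.5,0,0,0, 0.5,0,0,0, 0.5,0,0,0, 0.5,0,0,0, 0.5,0,0,0]'
python3 f.py
```

```text
time_s: 18.1
tcp_pos: [0.6466, 0.0196, 0.0966]
eef_rot: [107.2, 90.0, -3.1]
contact_force: [-0.9, -0.1, 4.4]
gripper_width: 0.0116
18.35 [ 6.4658e+02  1.9600e+01  9.6630e+01 -1.3800e+00  7.0000e-02  4.7800e+00
 -4.0000e-02  6.0000e-01  2.0000e-02] [0.49 0.39 0.48] -20.25598984270626
```

```bash
python3 -m handwheel '[0.05,0,0,0, 0.1,0,0,0, 0.15,0,0,0, 0.2,0,0,0, 0.25,0,0,0, 0.25,0,0,0, 0.25,0,0,0, 0.25,0,0,0, 0.25,0,0,0, 0.25,0,0,0]'
python3 f.py; python3 look.py 11
```

```text
time_s: 19.6
tcp_pos: [0.6467, 0.0196, 0.0946]
eef_rot: [107.9, 90.0, -2.3]
contact_force: [-2.3, -0.4, 7.3]
gripper_width: 0.0116
19.85 [ 6.4667e+02  1.9600e+01  9.4600e+01 -2.5300e+00 -3.2000e-01  7.8600e+00
  1.0000e-02  1.0300e+00  3.0000e-02] [0.41 0.43 0.36] -20.246838267199145
20.0 [0.6467 0.0196 0.0946] -20.246888748808814 [-1.83 -0.14  7.28] [-0.002  1.045  0.026]
```

View pics/m11.png

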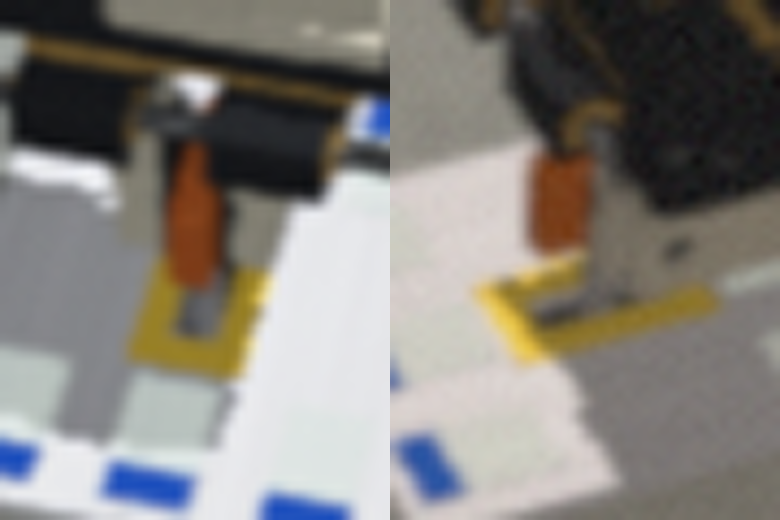

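View pics/v11.png

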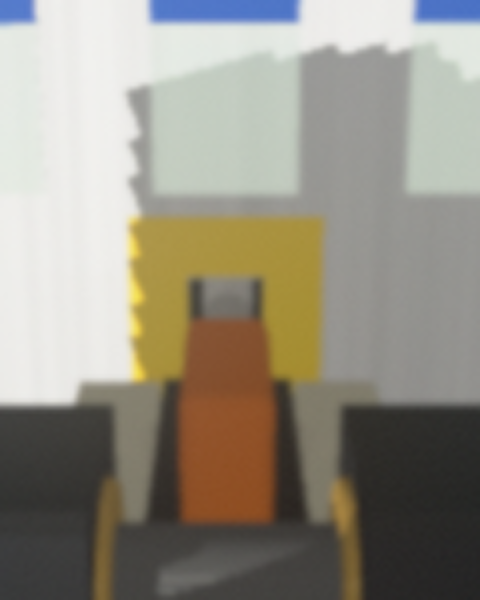

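The spring reads as expected: about 9 N net, so about 4 mm pressed. I press on to about 7.3 mm.

```bash
python3 -m handwheel '[0.05,0,0,0, 0.1,0,0,0, 0.15,0,0,0, 0.2,0,0,0, 0.25,0,0,0, 0.3,0,0,0, 0.35,0,0,0, 0.41,0,0,0, 0.41,0,0,0, 0.41,0,0,0]'
python3 f.py
```

```text
time_s: 21.25
tcp_pos: [0.6468, 0.0195, 0.0913]
eef_rot: [102.7, 89.9, -7.6]
contact_force: [-4.3, 0.6, 12.4]
gripper_width: 0.0119
21.5 [ 6.4681e+02  1.9570e+01  9.1260e+01 -4.0900e+00  2.0000e-01  1.2740e+01
  1.1000e-01  1.7600e+00 -2.0000e-02] [0.39 0.36 0.49] -20.23551578252553
```

```bash
python3 -m handwheel '[0,0,0,3, 0,0,0,7, 0,0,0,12, 0,0,0,17, 0,0,0,22, 0,0,0.01,27, 0,-0.01,0.01,32, 0,-0.02,0.01,35, 0,-0.02,0.01,35, 0,-0.02,0.01,35]'
python3 f.py;python3 look.py 12
```

```text
time_s: 22.75
tcp_pos: [0.6483, 0.0198, 0.0919]
eef_rot: [148.9, 89.7, 3.7]
contact_force: [0.1, 0.1, 12.1]
gripper_width: 0.0116
23.0 [ 6.483e+02  1.974e+01  9.190e+01 -5.600e-01 -4.900e-01  1.241e+01
 -1.000e-01  1.100e-01 -4.000e-02] [0.44 0.51 0.45] -55.213559002687795
23.15 [0.6483 0.0197 0.0919] -55.21630148861696 [ 1.06 -0.35 13.11] [-0.108  0.168 -0.042]
```

View pics/m12.png

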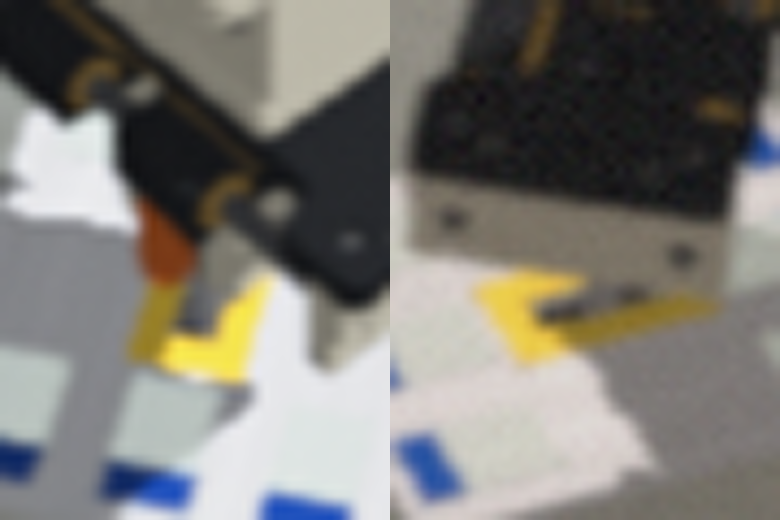

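```bash
python3 -m handwheel '[0.04,0,0,3, 0.04,0,0,8, 0.04,0,0,13, 0.04,0,0,18, 0.04,0,0,23, 0.04,0,0,28, 0.04,0,0,33, 0.04,0,0,37, 0.04,0,0,37, 0.04,0,0,37]'
python3 f.py
```

```text
time_s: 24.4
tcp_pos: [0.6481, 0.0197, 0.0915]
eef_rot: [-176.0, 89.8, 1.7]
contact_force: [-1.4, -1.0, 12.8]
gripper_width: 0.0118
24.65 [ 6.4815e+02  1.9620e+01  9.1530e+01 -6.6000e-01 -8.6000e-01  1.2710e+01
 -1.9000e-01  2.6000e-01 -6.0000e-02] [0.53 0.43 0.32] -92.21860987208157
```

```bash
python3 -m handwheel '[0,0,0,3, 0,0,0,7, 0,0,0,11, 0,0,0,15, 0,0,0,18, 0,0,0,18, 0,0,0,18, 0,0,0,18, 0,0,0,18, 0,0,0,18]'
python3 f.py;python3 look.py 13
```

```text
time_s: 25.9
tcp_pos: [0.6481, 0.0196, 0.0915]
eef_rot: [-158.5, 89.8, 1.3]
contact_force: [-1.1, -1.1, 12.0]
gripper_width: 0.0115
26.15 [ 6.4807e+02  1.9600e+01  9.1500e+01 -9.4000e-01 -6.4000e-01  1.2680e+01
 -2.4000e-01  2.9000e-01 -1.0000e-02] [0.34 0.5  0.44] -110.2164838274964
26.3 [0.6481 0.0196 0.0915] -110.21317772334719 [ 0.16 -0.81 13.46] [-0.282  0.305 -0.066]
```

View pics/m13.png

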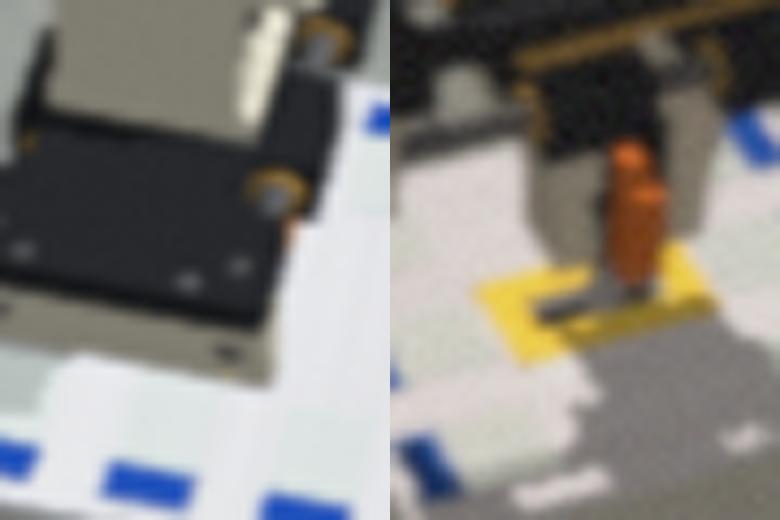

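View pics/v13.png

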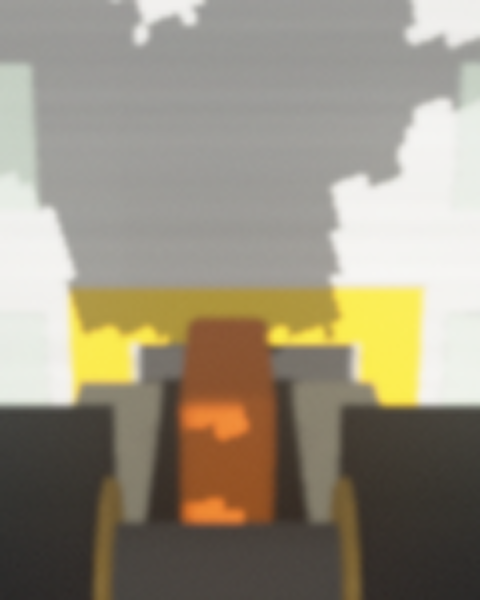

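Run:
```python
from h import *
c=load('w13.png')
T=np.array([.6481,.0196,.0915]);a=np.radians(-110.2);y=np.array([np.cos(a),np.sin(a),0]);z=np.array([y[1],-y[0],0])
conv=lambda X,Y:((X+.5)/4-.5+200,(Y+.5)/4-.5+130)
def rel(uv,h): P=plane(c,[uv],h)[0]; return P.round(4),np.round(((P-T)@y*1000,(P-T)@z*1000),2)
for n,u in(('slotL',(135,360)),('slotR',(357,360)),('rimL',(71,330)),('rimR',(424,330)),('rimtop',(245,287)),('slottop',(245,345))): print(n,rel(conv(*u),.07))
hz=.0915-.064+.095
for n,u in(('hL',(188,330)),('hR',(268,330)),('hLn',(180,500)),('hRn',(276,500))): print(n,rel(conv(*u),hz))
d=load('d13.png')
print('side proj TCP axis at shank z .072 & handle top', proj(d,[[T[0],T[1],.07],[T[0],T[1],hz]]))
```

```text
slotL (array([0.6615, 0.0122, 0.07  ]), array([  2.32, -15.17]))
slotR (array([0.6259, 0.0252, 0.07  ]), array([ 2.43, 22.73]))
rimL (array([0.6697, 0.0034, 0.07  ]), array([  7.78, -25.9 ]))
rimR (array([0.6136, 0.0238, 0.07  ]), array([ 7.94, 33.88]))
rimtop (array([0.6394, 0.0062, 0.07  ]), array([15.58,  3.54]))
slottop (array([0.6429, 0.016 , 0.07  ]), array([5.14, 3.6 ]))
hL (array([ 0.6419, -0.0085,  0.1225]), array([28.55, -3.86]))
hR (array([ 0.6329, -0.0052,  0.1225]), array([28.58,  5.71]))
hLn (array([0.6509, 0.0126, 0.1225]), array([ 5.61, -5.09]))
hRn (array([0.6396, 0.0167, 0.1225]), array([5.65, 6.98]))
side proj TCP axis at shank z .072 & handle top [[312.22228879 175.64004599]
 [313.61769784 158.98132525]]
```

```bash
python3 -m handwheel '[0,0,0.05,0, 0,0,0.1,0, 0,0,0.15,0, 0,0,0.2,0, 0,0,0.25,0, 0,0,0.28,0, 0,0,0.28,0, 0,0,0.28,0, 0,0,0.28,0, 0,0,0.28,0]'
python3 f.py;python3 look.py 14
```

```text
time_s: 27.55
tcp_pos: [0.6474, 0.02, 0.0922]
eef_rot: [-163.5, 89.6, -3.7]
contact_force: [4.0, -5.0, 10.9]
gripper_width: 0.0115
27.8 [ 6.4737e+02  1.9990e+01  9.2160e+01  4.3500e+00 -4.7200e+00  1.0750e+01
 -1.9900e+00 -1.9500e+00 -6.0000e-02] [0.51 0.56 0.59] -110.19536845405653
27.95 [0.6474 0.02   0.0922] -110.19195841160858 [ 3.82 -5.71 10.99] [-1.938 -1.992 -0.038]
```

View pics/v14.png

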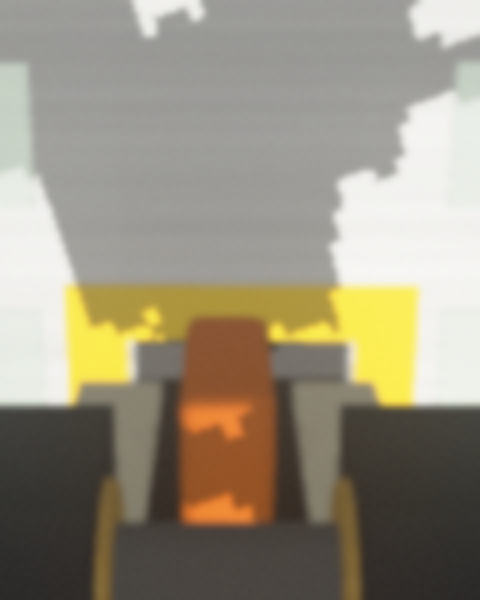

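View pics/m14.png

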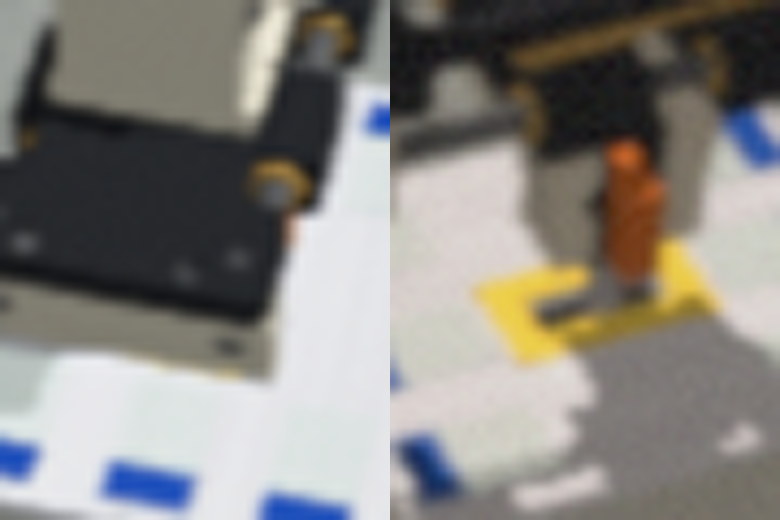

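```bash
python3 -m handwheel '[0.03,0,0,4, 0.03,0,0,8, 0.03,0,0,4, 0.03,0,0,-2, 0.03,0,0,-8, 0.03,0,0,-4, 0.03,0,0,2, 0.03,0,0,6, 0.03,0,0,2, 0.03,0,0,0]'
python3 f.py;python3 look.py 15
```

```text
time_s: 29.2
tcp_pos: [0.6458, 0.0205, 0.0914]
eef_rot: [-160.3, 89.7, -0.4]
contact_force: [-0.4, -2.3, 13.3]
gripper_width: 0.0116
29.45 [ 6.4578e+02  2.0470e+01  9.1360e+01 -1.2000e-01 -1.4400e+00  1.3060e+01
 -5.2000e-01 -1.0000e-02 -2.0000e-02] [0.35 0.42 0.51] -110.20783867217085
29.6 [0.6458 0.0205 0.0914] -110.20935821251315 [ 0.21 -1.2  12.85] [-0.48   0.017 -0.023]
```

View pics/v15.png

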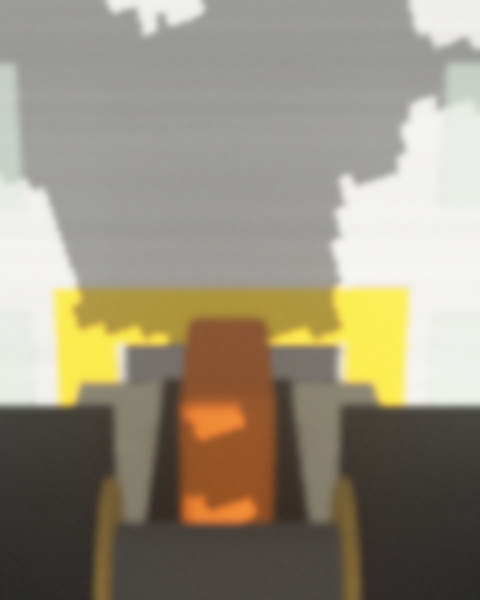

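```bash
python3 -m handwheel '[-0.05,0,0,0, -0.1,0,0,0, -0.15,0,0,0, -0.2,0,0,0, -0.25,0,0,0, -0.3,0,0,0, -0.35,0,0,0, -0.4,0,0,0, -0.45,0,0,0, -0.45,0,0,0]'
python3 f.py
```

```text
time_s: 30.85
tcp_pos: [0.6456, 0.0205, 0.095]
eef_rot: [-158.7, 89.8, 1.1]
contact_force: [1.8, -1.7, 7.8]
gripper_width: 0.012
31.1 [ 6.4563e+02  2.0510e+01  9.5020e+01  1.6200e+00 -1.5100e+00  7.8400e+00
 -5.9000e-01 -8.3000e-01 -2.0000e-02] [0.41 0.44 0.37] -110.22305060931053
```

```bash
python3 -m handwheel '[-0.05,0,0,0, -0.1,0,0,0, -0.15,0,0,0, -0.2,0,0,0, -0.25,0,0,0, -0.25,0,0,0, -0.25,0,0,0, -0.25,0,0,0, -0.25,0,0,0, -0.25,0,0,0]'
python3 f.py
```

```text
time_s: 32.35
tcp_pos: [0.6441, 0.0208, 0.0965]
eef_rot: [-145.1, 89.9, 14.7]
contact_force: [4.2, -0.7, 6.0]
gripper_width: 0.0116
32.6 [ 6.4413e+02  2.0790e+01  9.6470e+01  3.5500e+00 -6.9000e-01  5.2400e+00
 -1.4000e-01 -1.5700e+00 -1.0000e-02] [0.43 0.75 0.53] -110.2466165521325
```

```bash
python3 -m handwheel '[0,0,-0.05,0, 0,0,-0.1,0, 0,0,-0.15,0, 0,0,-0.17,0, 0,0,-0.17,0, 0,0,-0.17,0, 0,0,-0.17,0, 0,0,-0.17,0, 0,0,-0.17,0, 0,0,-0.17,0]'
python3 f.py; python3 look.py 16
```

```text
time_s: 33.85
tcp_pos: [0.6445, 0.0205, 0.096]
eef_rot: [-7.4, 89.9, 152.4]
contact_force: [0.5, 1.3, 4.7]
gripper_width: 0.0118
34.1 [ 6.4454e+02  2.0540e+01  9.6000e+01  2.4000e-01  1.9300e+00  6.0400e+00
  8.3000e-01 -2.9000e-01 -0.0000e+00] [0.34 0.49 0.26] -110.25534634967359
34.25 [0.6445 0.0205 0.096 ] -110.25789920956544 [1.37 1.85 6.01] [ 0.829 -0.327 -0.053]
```

View pics/m16.png

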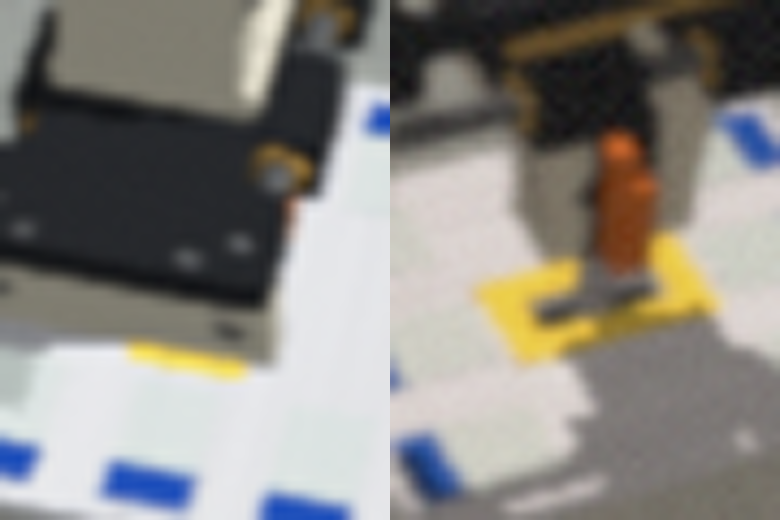

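```bash
python3 -m handwheel '[0,0,0,0, 0,0,0,0, 0,0,0,0, 0,0,0,0, 0,0,0,0, 0,0,0,0, 0,0,0,0, 0,0,0,0, 0,0,0,0, 0,0,0,0]' 4
python3 look.py 17
```

```text
time_s: 35.5
tcp_pos: [0.6452, 0.02, 0.0963]
eef_rot: [-116.5, 90.0, 43.3]
contact_force: [0.7, -0.4, 0.2]
gripper_width: 0.0398
35.65 [0.6452 0.02   0.0962] -110.25816975455125 [ 0.45 -0.93  0.03] [ 0.101 -0.068 -0.014]
```

View pics/v17.png

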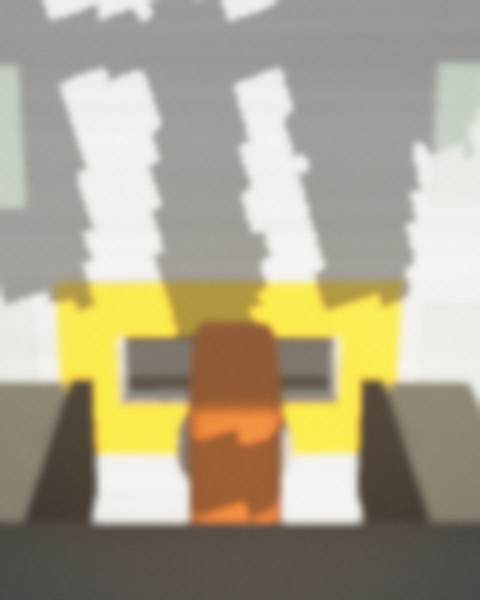

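View pics/m17.png

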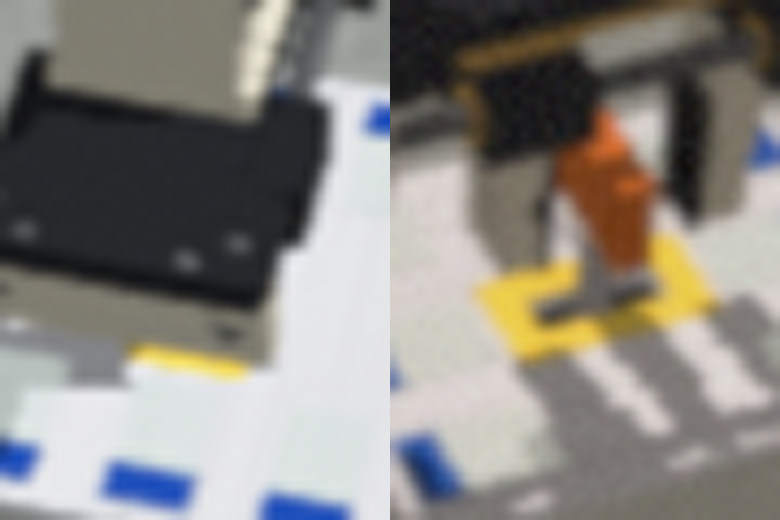

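```bash
python3 -m handwheel '[-0.3,0,0,0, -1,0,0,0, -2,0,0,0, -3.5,0,0,0, -5,0,0,0, -7,0,0,0, -9,0,0,0, -11,0,0,0, -12,0,0,0, -12,0,0,0]' 5
python3 look.py 18
python3 - <<'E'
from h import *
a=cv2.imread('pics/w18.png')[100:270,170:340];cv2.imwrite('pics/x18.png',cv2.resize(a,None,fx=3.4,fy=3.4,interpolation=2))
E
```

```text
time_s: 36.9
tcp_pos: [0.6455, 0.0201, 0.2173]
eef_rot: [-139.4, 89.9, 20.3]
contact_force: [-0.2, 0.7, -0.2]
gripper_width: 0.05
37.05 [0.6448 0.0199 0.2154] -110.26339448216666 [0.64 1.41 0.15] [ 0.064 -0.137  0.013]
```

View pics/m18.png

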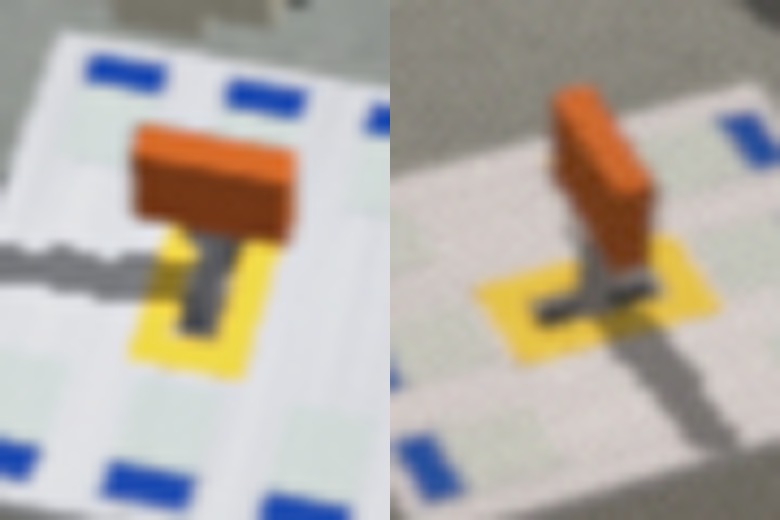

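View pics/x18.png

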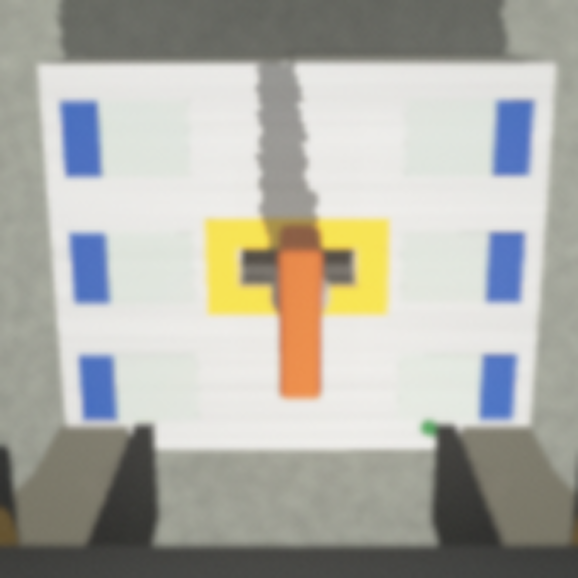

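Run:
```python
from h import *
S=load('s18.png');D=load('d18.png');W=load('w18.png')
def ob(c,ref):
    return min((b for b in blobs(c,(3,120,60),(16,255,255),60)),key=lambda b:np.hypot(*(b[1]-ref)))
uv=[ob(S,(241,228))[1],ob(D,(310,160))[1],ob(W,(258,190))[1]]
print(uv,tri([S,D],uv[:2]),tri([S,D,W],uv))
# handle top outline in wrist (bright orange): crop px x 278..322, y 250..397
conv=lambda X,Y:((X+.5)/3.4-.5+170,(Y+.5)/3.4-.5+100)
P=plane(W,[conv(278,398),conv(322,398),conv(323,252),conv(278,252)],.1276);print(P.round(4),P.mean(0).round(4))
v=P[2]+P[3]-P[0]-P[1];print('yaw',np.degrees(np.arctan2(v[1],v[0])),'len',np.linalg.norm(v)/2)
R=plane(W,[conv(206,219),conv(389,219),conv(389,314),conv(206,314)],.07);print('rim',R.mean(0))
v=R[1]+R[2]-R[0]-R[3];print('slot yaw',np.degrees(np.arctan2(v[1],v[0])))
t=lambda x,y,w:((x+.5)*45/390-.5+w[0],(y+.5)*60/520-.5+w[1])
# handle top face centre from scene and side crops
ts=t(215,142,(215,205));td=t(213+390-390+0,140,(288,142))
print(tri([S,D],[ts,t(605-390,140,(288,142))]))
```

```text
[array([239.4       , 225.84736842]), array([312.06      , 161.91333333]), array([257.81399317, 190.59556314])] (array([0.64690083, 0.02296081, 0.11221169]), [array([-0.1,  0.1]), array([-0.1, -0.1])]) (array([0.64603699, 0.02301757, 0.11203193]), [array([-0.1, -0.2]), array([-0.4,  0.1]), array([-1.2,  0.2])])
[[0.6578 0.0408 0.1276]
 [0.6463 0.0449 0.1276]
 [0.6321 0.006  0.1276]
 [0.6432 0.0019 0.1276]] [0.6449 0.0234 0.1276]
yaw -110.29847076177441 len 0.041471768535462986
rim [0.64505885 0.02169663 0.07      ]
slot yaw 159.83871055003584
(array([0.64511234, 0.0224969 , 0.12709509]), [array([-0.4,  0.3]), array([-0.5, -0.3])])
```

The key stands upright and crosswise at the height expected for the catch, and the gripper is clear. Handing in.

```bash
python3 -c "
from h import *
c=cap('scene','s19.png');print(sensors.get_state()['contact_force'])
from plant import workorder
print(workorder.close_job())"
```

```text
[-0.50826739  0.07908535  0.35433318]
the job is handed in; nothing more can be done
None
```

View pics/s19.png

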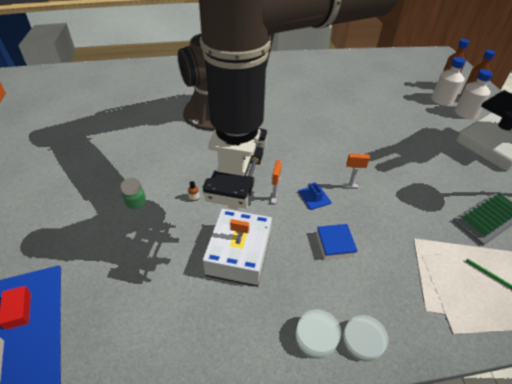

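I put the smallest T-key, the one in the blue stand, into the cassette lock, let go of it and handed the job in at about 37 s. I lowered it through the slot and pressed it about 7.3 mm into the spring (about 14 N). I then turned it 90° and let it rise into the catch. The highest total tool force I read was about 15 N, but I only read forces between moves.

**Last checks:**
- **Angle:** the handle is at −110.3° and the slot at 159.8°, so the key is crosswise to within 0.2°.
- **Tilt:** it stands upright, leaning less than about 2° by the camera views.
- **Catch:** the handle's centre is 112 mm above the table, which puts the head's centre about 34 mm below the top face. That fits the head sitting in its catch, about 2 mm into the spring.
- **Surroundings:** the gripper is open and clear above. In the last picture the jar, oil bottle and slide box are where they were.

**What disagreed:**
- Friction dragged the pressed key about 3 mm off the slot's centre during the turn. I recentred it with a sideways shift and a small wiggle before letting it rise.
- The cameras differ by 1–2 mm on the slot and handle positions.
- The catch force and the no-finger-contact condition could not be read directly. I infer them from the key's height and the near-zero tool force after opening.

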